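Stow the ring scanner in its spring-lid case, held in the ratchet clamp

ROBOT

A 6-joint arm with a two-finger parallel gripper is mounted at the origin on the work surface; the furniture and walls round the work are solid. World frame = base frame: x ahead of the robot, y to its left, z up, the work surface at z = 0. Lengths are in mm, angles in rad, forces in N, time in s.
With the tool pointing down it reaches from about 375 to 925 mm from the base axis. Payload 5.7 kg.
Tool frame: the origin (TCP) lies on the centre line of the jaws, within the pads' length; the fingertips stand tips_ahead ahead of it and the grasp point (between the pads) lies 2 mm behind it (tips_ahead is the distance from the TCP to the fingertips, in mm); z points along the fingers, y is the line along which they close (so a half turn about z gives the same grasp; the last joint's range is limited). The gripper opens to 85 mm and grips with 20 to 120 N. Pads are 22 mm wide; open, the fingers measure 114 mm over their backs; the gripper's body (76 mm by 85 mm) begins 54 mm behind the grasp point. The pads swing forward as they close: fully open they stand 13 mm farther back than shut.
Start: joints at [-1.311, 0.359, 1.51, -0, 1.272, -0.115], TCP at [219.635, -558.324, 248.267] pointing down, gripper open.
Joint ranges: [-2.97, 2.97], [-1.01, 2.36], [0.21, 2.38], [-0.96, 4.11], [0.2, 2.71], [-2.98, 2.98]. Speed limits (rad/s): [2.39, 2.39, 3.14, 3.14, 3.14, 3.14].

INTERFACE

Orientations are given as a unit quaternion [x, y, z, w].
In Python, from station import * gives the robot as it stands.
- The arm moves only by the shell command python3 -m crank 'ROWS' [FORCE]. ROWS is JSON, a list of rows, each a list of 3 entries, a list of its own where there are three numbers: the opening, from 0 (shut) to 1 (fully open), then the shift along the tool's x, y, z in m, then the turn, a rotation vector about the tool's x, y, z in rad. A call has 1 to 12 rows; each row is the pose to reach, as a shift and turn from the pose commanded when the call began, along the tool's axes at that moment; what a row does not reach only later rows make up. A row lasts 1/12 s, in which the tool goes at most 41.7 mm and 7.16 degrees, less where a joint would pass 70% of its speed; a pose out of reach is approached as far as the arm can. A call with a gripper value outside its range is refused whole. The fingers move at their own pace and stop on an object; FORCE is the grip in N (left out, the last holds). Time passes only in rows, so rows that repeat a pose let the fingers close. It gives the time, the measured TCP pose, the force, the opening and the grip force at its end, in the units of the state.
- state(): the state, without advancing time (a new reading comes with each control period).
- snapshot(name): name is "scene" or "top"; returns a dict with "color" (480x640x3 uint8, red, green, blue), "z_map" (480x640 float32, mm along the optical axis (not along the pixel's ray), 0 where there is no reading), "K" (3x3 intrinsics, pixels), "origin" and "orientation" of the camera in the world. Camera axes: x right, y down, z forward; pixel columns grow to the right and rows downward; lengths in mm; the calibration is good to about 2 mm. A picture is of the moment at which its call begins.
- hand_in(): hands the job in; it is judged then, once.
The state is a dict: "t": time; "joints": joint angles; "dq": joint speeds; "tau": joint torques, N m; "eef_pos": TCP position; "ee_rot": TCP orientation; "contact_force": force on the tool from outside, world axes, zero at the start; "ft_torque": the same for the moment, N m; "finger_gap": opening from 0.0 (shut) to 1.0 (fully open); "finger_force": force on a finger pad.
Only numpy, scipy, OpenCV 4.12 (cv2) and the standard library are available. Lean on these libraries where they do the work, as an engineer would, in place of code of your own. Each camera call takes 0.05 s, during which the arm holds its last target. There are 200 camera calls.

TASK

Put the ring scanner away in its case: pump the clamp's black trigger handle until the jaw grips the case, press the case's thumb latch so that the lid pops open, lay the scanner flat inside, lengthwise from front to back in the middle, and snap the lid shut. Keep the case clamped until the lid is shut, then press the clamp's round release cap so that the jaw springs all the way back. Leave the case in the clamp and the other things on the bench where they are.

Things in the scene. Friction and masses are not known exactly. Their poses are not given: they have to be found in the camera images.
- clamp: Bench ratchet clamp bolted down, dark steel bed 120 x 268 mm, 8 mm thick. Origin on the bench, under the bed; z up, +y is the clamp axis (the way the jaw advances). The fixed grey stop at the +y end has its face at y = +105 mm (84 mm wide, top at z = 35 mm); the grey ratchet housing (two cheeks, 80 mm high, 31 mm wide) stands at y = -126 to -78 mm; the case lies on the bed between jaw and stop.
- jaw (a joint): Advance of the clamp's jaw along the clamp's +y, m: 0 fully back, starts at 0, 6.5 or 14.5 mm (held by the ratchet). Each full stroke of the trigger adds one 8 mm tooth (6.5, 14.5, 22.5, 30.5, 38.5 mm). Pushed against the stop, the case is met at 34 mm; at 38.5 mm the sprung pad (1.5 N/mm) grips it with 7 to 12 N, which is tight; do not pump past that. A return spring takes it to 0 when the release is pressed.
- jaw_pad: The jaw's black sprung pad, 70 mm wide (x), 12 mm thick, 18 mm high. Origin at the middle of its rear face, 24 mm above the bench; its gripping face is 12 mm further in the clamp's +y.
- trigger_grip (a point): Middle of the upper face of the trigger's black handle pad (30 x 66 mm). The trigger is a lever hinged across the housing at clamp y = -102 mm, 73 mm above the bench; it rises from there toward the clamp's -y at 0.42 rad, this point 88 mm from the hinge and about 113 mm above the bench. Press this end straight down about 45 mm (5 to 12 N) to drive the jaw one tooth, then lift clear: it springs back up.
- trigger (a joint): Trigger angle, rad: 0 at rest (up), 0.55 fully pressed; a tooth is gained from about 0.42 on. It must come back to nearly 0 for the next stroke.
- release_top (a point): Top middle of the round black release cap (30 mm across), about 54 mm above the bench at rest, in front of the housing (clamp x = -42, y = -86 mm). Pressed straight down about 6 mm to its stop (at least 4 mm; 6 to 8 N) it frees the jaw, which runs home in half a second; the cap springs up again.
- case: Loose grey hard case, 113 mm (x) by 104 mm (y), 54 mm high shut; lies on the clamp's bed. Origin under its middle; z up, latch at its -x side, lid hinge at +x. Base: 28 mm high, walls and floor 4.5 mm, inside 104 x 95 mm; lid: 26 mm deep, hollow. Inner height shut 46 mm.
- lid (a joint): Lid angle, rad: 0 shut (about 0.01 latched), 0.98 fully open: it then leans forward over the case and blocks a gripper coming straight down, so reach in with the tool leaning back toward the case's front by 20 to 45 degrees. Hinge line: case x = +56.5, z = 28 mm, along y. A spring opens it (2 N at the free edge); pressing the free edge fully down (about 5 N) snaps it into the latch.
- lid_edge (a point): Middle of the lid's free edge at its outer (top) face: at case x = -56.5, z = 54 mm when shut, about x = +15, z = 136 mm when open (the edge's inner corner is then at x = -6, z = 122 mm). To shut, press on the upper face 10 to 25 mm behind this edge (toward the hinge) and follow it down; a push on the front rim points at the hinge and does not turn the lid.
- latch_tab (a point): Upper face of the case's black thumb latch, a ledge 40 mm wide (y) that juts 42 mm out of the case's front near its middle; this point is 29 mm in front of the case's front face, 17 mm above the case's underside. Pressed down 5 to 8 mm (3 to 5 N) the lid pops open.
- ring_scanner: Orange and black finger ring scanner with a black strap, 96 mm long (x), 34 mm wide (y), 39 mm high. Origin under its middle; z up. The rigid head, to be gripped across its 34 mm (y), spans x = -48 to +2 mm and is 36 mm high; the low strap points to +x. Lies on the bench to the robot's left, head toward the robot. In the case it fits lengthwise along the case's x with 4 mm to spare at each end.
- tape_roll: Bystander: clear parcel tape roll, 96 mm across, 48 mm high; origin under its middle.
- carton: Bystander: brown carton, 95 x 62 x 48 mm; origin under its middle.
- date_stamp: Bystander: date stamp standing up, 30 x 52 x 80 mm; origin under its middle.
- label_roll: Bystander: white label roll, 96 mm across, 50 mm high; origin under its middle.
- connector: Bystander: grey round connector standing up, 27 mm across, 53 mm high; origin under its middle.
Mind the look-alikes: they are no part of the job. What is shaped like the ring_scanner but green is not meant.

How it is judged:
By the outcome, as a careful person would: the job done as asked, in the order asked, and still so for the second after the job is handed in, with the robot touching nothing.
It also fails if it takes over 72 s, if anything falls off the work surface, if the arm or the gripper's body presses on something with over 40 N, if the wrist force passes 120 N, or if a joint passes its speed limit or range.

## Working session

There is one attempt and no reset: what is moved stays moved. The work goes in short steps, Python scripts to look and compute and a shell command to move; the robot and the scene stay as the last step left them, time stands still between calls to the robot, and variables do not carry over. Pictures are saved under pics/ and viewed, at most 10 in all, crops included, and the job is handed in when it is done.

```bash
ls; mkdir -p pics
python3 - <<'E'
from station import *
import cv2,numpy as np
print(state())
for n in("scene","top"):
    s=snapshot(n); cv2.imwrite(f"pics/{n}0.png",s["color"][:,:,::-1]); np.savez(f"{n}0.npz",**s)
    print(n,s["K"],s["origin"],s["orientation"],(s["z_map"]>0).mean())
E
```

```text
pics
{'t': 0.0, 'joints': array([-1.31108087e+00,  3.59531266e-01,  1.51146848e+00, -1.03962830e-05,
        1.27250306e+00, -1.15106266e-01]), 'dq': array([-9.85685488e-04, -1.99054169e-05,  1.28740644e-03,  1.86547427e-03,
        1.80428390e-03, -2.69142257e-04]), 'tau': array([ 6.35073393e-04, -5.27603459e+01, -2.78622437e+01,  2.04812309e-04,
        1.31621820e-02,  4.37972048e-06]), 'eef_pos': array([ 219.47659801, -557.69649952,  247.42421197]), 'ee_rot': array([ 9.82489191e-01,  1.86317143e-01, -7.39504820e-05, -9.52223112e-04]), 'contact_force': array([-0.02428739, -0.75648943,  0.17992691]), 'ft_torque': array([ 0.03188816, -0.01735313, -0.0182803 ]), 'finger_force': 0.0, 'finger_gap': 1.0012284744743314}
scene [[599.29003267   0.         322.60108959]
 [  0.         599.29003267 236.80361249]
 [  0.           0.           1.        ]] [-544.30810477 -604.32526748 1072.49759576] [ 0.79093854 -0.42875673  0.20401619 -0.38595503] 0.9961783854166667
top [[515.98617919   0.         322.32751824]
 [  0.         515.98617919 233.86914007]
 [  0.           0.           1.        ]] [ 355.55523556   63.51852265 1390.61397458] [-0.70504427  0.70743748 -0.03550772  0.03440908] 0.9958430989583333
```

View pics/scene0.png

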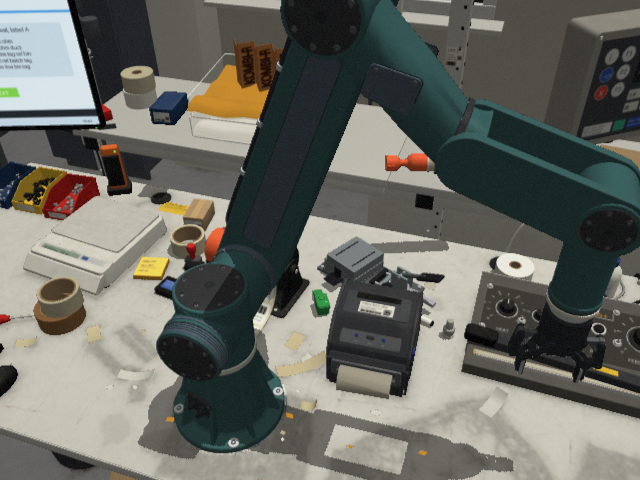

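View pics/top0.png

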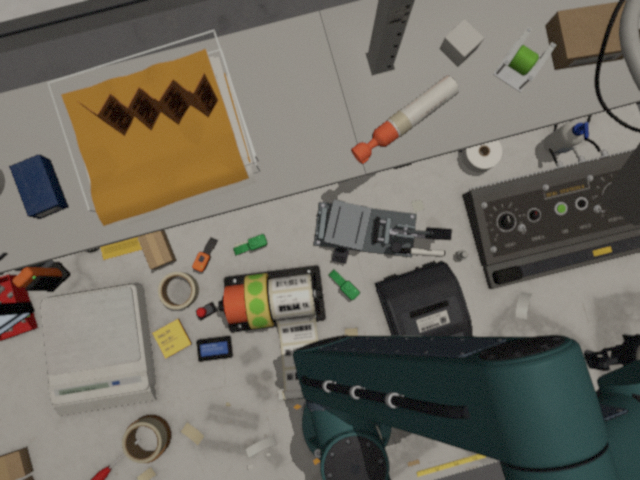

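The top view shows the clamp around (375,232) with its trigger at the right (435,235) and the case at the left (360,228), the latch at (340,256), and the orange scanner at (204,255). The green ones at (250,244) and (343,284) are look-alikes. I'll zoom in and get depth.

```bash
cat > h.py <<'E'
from station import *
import cv2,numpy as np
from scipy.spatial.transform import Rotation as R
def load(n): return dict(np.load(n+".npz"))
def take(n,name):
    s=snapshot(n); np.savez(name+".npz",**s); return s
def cloud(s):
    v,u=np.mgrid[:480,:640]; z=s["z_map"]; K=s["K"]
    p=np.stack([(u-K[0,2])/K[0,0]*z,(v-K[1,2])/K[1,1]*z,z],-1)
    return p@R.from_quat(s["orientation"]).as_matrix().T+s["origin"]
def ray(s,u,v,h):
    K=s["K"]; d=R.from_quat(s["orientation"]).apply([(u-K[0,2])/K[0,0],(v-K[1,2])/K[1,1],1]); o=s["origin"]
    return o+d*(h-o[2])/d[2]
def crop(s,u0,v0,u1,v1,k,fn):
    cv2.imwrite("pics/"+fn,cv2.resize(s["color"][v0:v1,u0:u1,::-1],None,fx=k,fy=k,interpolation=cv2.INTER_CUBIC))
def tool(dp,drot=None):
    "world shift (mm) -> tool-axes m, from the measured pose"
    q=R.from_quat(state()["ee_rot"]); return np.round(q.inv().apply(np.array(dp))/1000,4)
E
python3 - <<'E'
from h import *
s=load("top0"); P=cloud(s)
crop(s,180,180,480,310,2.6,"crop1.png")
hsv=cv2.cvtColor(s["color"],cv2.COLOR_RGB2HSV)
sub=P[190:320,150:480]
# height map of the clamp region
z=P[...,2]
print("bench z",np.median(z[300:330,190:210]))
for (u,v) in [(360,228),(340,256),(405,250),(437,234),(350,225),(335,207),(204,255),(410,235),(430,252),(390,200)]:
    print((u,v),P[v,u].round(0), s["color"][v,u])
m=((hsv[...,0]<14)&(hsv[...,1]>150)&(hsv[...,2]>90)).astype(np.uint8)
n,l,st,c=cv2.connectedComponentsWithStats(m)
for i in range(1,n):
    if st[i,4]>40: print(st[i],c[i],P[l==i].mean(0).round(0))
h=np.clip(z,-10,130)[180:310,180:480]; cv2.imwrite("pics/h1.png",cv2.resize(cv2.applyColorMap(((h+10)*1.8).astype(np.uint8),cv2.COLORMAP_JET),None,fx=2.6,fy=2.6,interpolation=cv2.INTER_NEAREST))
E
```

```text
bench z 1.0607916189239859
(360, 228) [503. -37.  58.] [111 113 112]
(340, 256) [432.  15.  28.] [43 44 38]
(405, 250) [ 448. -160.   15.] [35 32 31]
(437, 234) [ 481. -224.  113.] [26 23 26]
(350, 225) [510. -11.  61.] [114 116 116]
(335, 207) [558.  28.  61.] [118 119 117]
(204, 255) [435. 372.  37.] [173  97  53]
(410, 235) [ 482. -162.   84.] [102 105 104]
(430, 252) [ 443. -227.   12.] [172 167 157]
(390, 200) [ 585. -123.    6.] [158 154 146]
[352 122  46  41 707] [375.3125884  141.34936351] [667. -54. 293.]
[193 253  17  19 173] [200.90751445 262.02890173] [417. 380.  35.]
[  0 267  53  36 585] [ 18.96068376 282.01196581] [364. 800. 132.]
[223 284  24  39 751] [234.37949401 303.44340879] [312. 274. 137.]
[197 308   9   9  63] [200.80952381 311.74603175] [290. 368.  77.]
[  0 319  32  21 244] [ 17.05327869 329.68852459] [241. 868.   9.]
[ 92 467  18  13 114] [101.72807018 474.20175439] [-121.  624.   23.]
```

View pics/crop1.png

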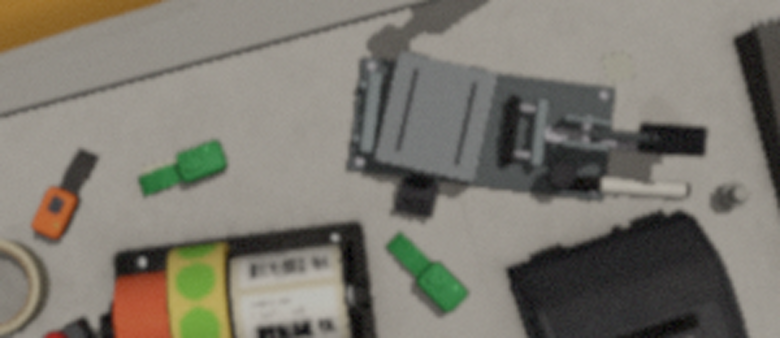

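View pics/h1.png

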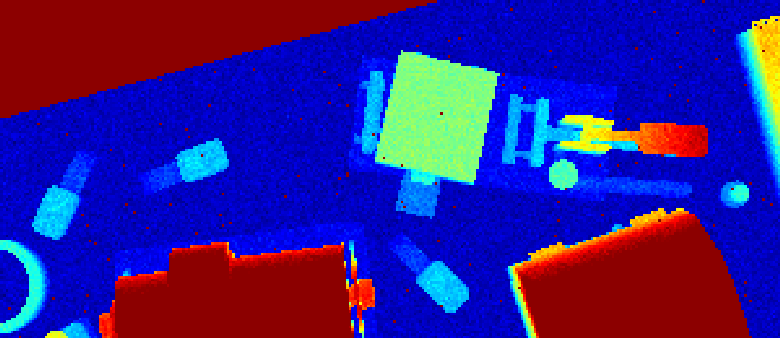

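The crops show the clamp yawed a few degrees, the case slightly skewed and not quite at the stop, the release cap at crop (563,175) and the handle at (672,140). Next I'll measure by height masks.

Run:
```python
from h import *
s=load("top0"); P=cloud(s); z=P[...,2]-1
X,Y=P[...,0],P[...,1]
hsv=cv2.cvtColor(s["color"],cv2.COLOR_RGB2HSV)
def rect(name,m,minn=15):
    n,l,st,c=cv2.connectedComponentsWithStats(m.astype(np.uint8))
    for i in range(1,n):
        if st[i,4]>=minn:
            q=P[l==i]; (cx,cy),(w,h),a=cv2.minAreaRect(q[:,:2].astype(np.float32))
            print(name,st[i,4],"c",round(cx,1),round(cy,1),"size",round(w),round(h),"ang",round(a,1),"z",np.median(q[:,2]).round(1),"mean",q[:,:2].mean(0).round(1))
v,u=np.mgrid[:480,:640]
win=(u>310)&(u<460)&(v>195)&(v<268)
rect("case",win&(z>50)&(z<68)&(u<375),200)
rect("latch",win&(z>12)&(z<40)&(u>328)&(u<352)&(v>246))
rect("stop",win&(z>27)&(z<42)&(u<330)&(v<246))
rect("handle",win&(z>98)&(z<140))
rect("housing",win&(z>72)&(z<92)&(u>380))
rect("release",win&(z>45)&(z<70)&(u>385)&(v>238))
rect("pad",win&(z>22)&(z<45)&(u>365)&(u<395))
bed=win&(z>4)&(z<150)&(v<256); rect("bed",win&(z>4)&(z<14)&(hsv[...,2]<90)&(u<418)&(v<256),100)
w2=(u>190)&(u<222)&(v>230)&(v<280)
rect("scan",w2&(z>8)); rect("head",w2&(z>25))
print("shelf z",np.median(P[120:160,280:340,2]), "edge x at", [ (P[vv,uu].round(0)) for uu,vv in((300,205),(300,190),(230,222),(230,210))])
s=load("scene0");P=cloud(s)
```

```text
case 1693 c 512.9 -4.1 size 101 114 ang 76.7 z 61.5 mean [512.3  -4.1]
latch 201 c 437.4 11.5 size 43 42 ang 76.5 z 24.6 mean [434.6  13.5]
stop 179 c 521.0 59.3 size 18 84 ang 86.2 z 33.6 mean [520.6  59.8]
handle 283 c 484.5 -228.1 size 61 30 ang 82.7 z 112.4 mean [ 483.4 -230.3]
handle 97 c 406.7 -222.7 size 52 16 ang 89.1 z 118.9 mean [ 403.7 -227.1]
housing 181 c 492.6 -160.7 size 66 34 ang 78.1 z 78.9 mean [ 493.  -158.5]
housing 40 c 409.8 -206.6 size 8 33 ang 17.6 z 87.8 mean [ 410.3 -206.6]
release 102 c 454.9 -130.2 size 26 29 ang 89.5 z 53.2 mean [ 454.7 -129.9]
pad 316 c 500.8 -102.5 size 53 70 ang 83.3 z 33.0 mean [500.6 -98.2]
bed 785 c 496.0 -119.6 size 135 114 ang 82.3 z 8.3 mean [ 492.5 -114.9]
scan 373 c 439.0 374.7 size 35 92 ang 67.6 z 32.6 mean [432.8 375. ]
head 237 c 419.6 382.7 size 35 50 ang 66.9 z 35.4 mean [419.5 381.2]
shelf z 249.1336956147378 edge x at [array([573., 122.,   1.]), array([567., 111., 252.]), array([526., 311.,   3.]), array([524., 269., 243.])]
```

Run:
```python
from h import *
import station
print({k:v for k,v in vars(station).items() if not k.startswith('_') and not callable(v) and not hasattr(v,'__path__')})
s=load("top0"); P=cloud(s); z=P[...,2]
for n,(u0,u1,v0,v1) in dict(panel=(470,600,150,280),printer=(380,470,265,332),rolls=(455,470,245,262)).items():
    q=P[v0:v1,u0:u1].reshape(-1,3); print(n,np.percentile(q[:,2],[50,90,99]).round(0),q[:,:2].min(0).round(0),q[:,:2].max(0).round(0))
c=np.array([507,-49]); ps=np.deg2rad(-7.5); ex=np.array([np.cos(ps),np.sin(ps)]); ey=np.array([-ex[1],ex[0]])
st=state(); print("to trigger",tool(np.r_[c+ey*-184,170]-st["eef_pos"]))
q=R.from_quat(st["ee_rot"]); 
T=R.from_matrix(np.c_[[ex[0],ex[1],0],[-ey[0],-ey[1],0],[0,0,-1]])
print("rotvec",(q.inv()*T).as_rotvec())
```

```text
{'tips_ahead': 17.0}
panel [ 67.  90. 116.] [ 356. -704.] [726.  64.]
printer [159. 167. 172.] [ 233. -335.] [409.  64.]
rolls [ 1. 47. 53.] [ 356. -337.] [463.  64.]
to trigger [ 0.3646 -0.2071  0.078 ]
rotvec [-1.69689944e-03  2.12347395e-04  5.05698254e-01]
```

```bash
python3 -m crank '[[0,[0.365,-0.207,0],[0,0,0.506]],[0,[0.365,-0.207,0],[0,0,0.506]],[0,[0.365,-0.207,0],[0,0,0.506]],[0,[0.365,-0.207,0],[0,0,0.506]],[0,[0.365,-0.207,0],[0,0,0.506]],[0,[0.365,-0.207,0],[0,0,0.506]],[0,[0.365,-0.207,0],[0,0,0.506]],[0,[0.365,-0.207,0],[0,0,0.506]],[0,[0.365,-0.207,0],[0,0,0.506]],[0,[0.365,-0.207,0],[0,0,0.506]],[0,[0.365,-0.207,0.04],[0,0,0.506]],[0,[0.365,-0.207,0.09],[0,0,0.506]]]'
python3 - <<'E'
from h import *
st=state(); print(st["eef_pos"],st["ee_rot"],st["joints"])
s=take("top","top1"); crop(s,300,180,480,310,4,"t1.png")
E
```

```text
t: 1.1
eef_pos: [487.8, -230.7, 168.2]
ee_rot: [0.998, -0.063, 0.004, 0.001]
contact_force: [-0.3, -0.9, -0.8]
finger_gap: 0.001
finger_force: 0.0
[ 487.77505159 -230.68917566  168.1945982 ] [ 0.99797709 -0.06344914  0.00370316  0.00149053] [-5.70468133e-01  3.57677171e-01  1.74008516e+00  1.15065343e-03
  1.03590845e+00  1.12673018e+00]
```

```bash
python3 -m crank '[[0,[0,0,0.04],[0,0,0]],[0,[0,0,0.06],[0,0,0]],[0,[0,0,0.073],[0,0,0]],[0,[0,0,0.073],[0,0,0]],[0,[0,0,0.073],[0,0,0]]]'; python3 -c "
from h import *
take('top','top2')"
python3 -m crank '[[0,[0,0,-0.04],[0,0,0]],[0,[0,0,-0.066],[0,0,0]],[0,[0,0,-0.066],[0,0,0]],[0,[0,0,-0.066],[0,0,0]]]'
python3 - <<'E'
from h import *
a=load("top1");b=take("top","top3")
c=np.array([507,-49]); ps=np.deg2rad(-7.5); ex=np.array([np.cos(ps),np.sin(ps)]); ey=np.array([-ex[1],ex[0]])
for s in (a,load("top2"),b):
    P=cloud(s); q=P.reshape(-1,3); r=(q[:,:2]-c)@np.c_[ex,ey]
    m=(abs(r[:,0])<25)&(r[:,1]>-75)&(r[:,1]<2)
    # height profile along clamp y
    print([(y,int(np.median(q[m&(abs(r[:,1]-y)<2),2]))) for y in range(-70,2,4) if (m&(abs(r[:,1]-y)<2)).sum()>3])
cv2.imwrite("pics/j.png",np.vstack([cv2.resize(x["color"][200:270,310:460,::-1],None,fx=4,fy=4) for x in (load("top2"),b)]))
E
```

```text
t: 1.57
eef_pos: [482.4, -232.0, 93.7]
ee_rot: [0.998, -0.066, -0.001, -0.001]
contact_force: [-2.8, 0.1, 3.8]
finger_gap: 0.001
finger_force: 1.6
t: 1.95
eef_pos: [485.1, -233.0, 162.5]
ee_rot: [0.998, -0.066, 0.003, 0.001]
contact_force: [0.3, -0.3, -0.4]
finger_gap: 0.002
finger_force: 0.0
[(-70, 30), (-66, 38), (-62, 37), (-58, 36), (-54, 10), (-50, 8), (-46, 7), (-42, 9), (-38, 32), (-34, 32), (-30, 30), (-26, 8), (-22, 7), (-18, 6), (-14, 7), (-10, 6), (-6, 62), (-2, 62)]
[(-70, 9), (-66, 9), (-62, 10), (-58, 36), (-54, 36), (-50, 38), (-46, 23), (-42, 7), (-38, 9), (-34, 8), (-30, 31), (-26, 32), (-22, 31), (-18, 20), (-14, 7), (-10, 7), (-6, 62), (-2, 60)]
[(-70, 8), (-66, 8), (-62, 32), (-58, 37), (-54, 37), (-50, 36), (-46, 10), (-42, 7), (-38, 9), (-34, 7), (-30, 31), (-26, 31), (-22, 30), (-18, 7), (-14, 6), (-10, 7), (-6, 60), (-2, 61)]
```

View pics/j.png

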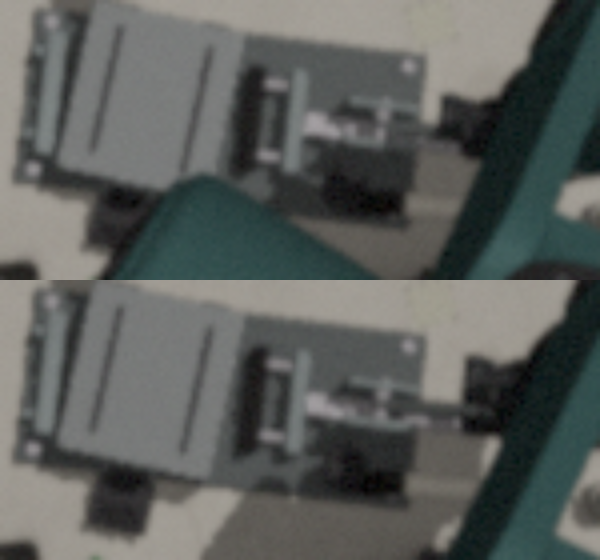

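The jaw went from 6.5 to 14.5 mm (pad front about 8 mm further), so three strokes remain, a bit deeper than the first.

```bash
S='[[0,[0,0,0.04],[0,0,0]],[0,[0,0,0.06],[0,0,0]],[0,[0,0,0.076],[0,0,0]],[0,[0,0,0.076],[0,0,0]],[0,[0,0,0.076],[0,0,0]],[0,[0,0,0.04],[0,0,0]],[0,[0,0,0],[0,0,0]],[0,[0,0,0],[0,0,0]],[0,[0,0,0],[0,0,0]],[0,[0,0,0],[0,0,0]]]' ; : "rows typed out per call below"
python3 -m crank '[[0,[0,0,0.04],[0,0,0]],[0,[0,0,0.06],[0,0,0]],[0,[0,0,0.076],[0,0,0]],[0,[0,0,0.076],[0,0,0]],[0,[0,0,0.076],[0,0,0]],[0,[0,0,0.04],[0,0,0]],[0,[0,0,0],[0,0,0]],[0,[0,0,0],[0,0,0]],[0,[0,0,0],[0,0,0]],[0,[0,0,0],[0,0,0]]]'
python3 -m crank '[[0,[0,0,0.04],[0,0,0]],[0,[0,0,0.06],[0,0,0]],[0,[0,0,0.076],[0,0,0]],[0,[0,0,0.076],[0,0,0]],[0,[0,0,0.076],[0,0,0]],[0,[0,0,0.04],[0,0,0]],[0,[0,0,0],[0,0,0]],[0,[0,0,0],[0,0,0]],[0,[0,0,0],[0,0,0]],[0,[0,0,0],[0,0,0]]]'
cat >> h.py <<'E'
c=np.array([507,-49]); ps=np.deg2rad(-7.5); ex=np.array([np.cos(ps),np.sin(ps)]); ey=np.array([-ex[1],ex[0]])
def prof(s,x0=-25,x1=25,ys=range(-70,2,4)):
    q=cloud(s).reshape(-1,3); r=(q[:,:2]-c)@np.c_[ex,ey]; m=(r[:,0]>x0)&(r[:,0]<x1)
    return [(y,int(np.median(q[m&(abs(r[:,1]-y)<2),2]))) for y in ys if (m&(abs(r[:,1]-y)<2)).sum()>3]
E
python3 - <<'E'
from h import *
print(state()["eef_pos"]); print(prof(take("top","top4"),ys=range(-60,12,3)))
E
```

```text
t: 2.83
eef_pos: [482.7, -231.6, 158.9]
ee_rot: [0.998, -0.066, -0.001, -0.0]
contact_force: [0.0, -0.5, -0.1]
finger_gap: 0.001
finger_force: 0.0
t: 3.67
eef_pos: [482.3, -231.3, 158.1]
ee_rot: [0.998, -0.066, -0.001, -0.001]
contact_force: [-0.5, 0.1, 0.4]
finger_gap: 0.002
finger_force: 0.0
[ 482.26221457 -231.27318283  158.05648197]
[(-60, 8), (-57, 8), (-54, 7), (-51, 9), (-48, 9), (-45, 32), (-42, 37), (-39, 37), (-36, 36), (-33, 33), (-30, 9), (-27, 7), (-24, 7), (-21, 7), (-18, 8), (-15, 29), (-12, 32), (-9, 32), (-6, 31), (-3, 26), (0, 62), (3, 62), (6, 61), (9, 61)]
```

```bash
python3 -m crank '[[0,[0,0,0.04],[0,0,0]],[0,[0,0,0.06],[0,0,0]],[0,[0,0,0.076],[0,0,0]],[0,[0,0,0.076],[0,0,0]],[0,[0,0,0.076],[0,0,0]],[0,[0,0,0.04],[0,0,0]],[0,[0,0,0],[0,0,0]],[0,[0,0,-0.04],[0,0,0]],[0,[0,0,-0.06],[0,0,0]],[0,[0,0,-0.06],[0,0,0]]]'
python3 - <<'E'
from h import *
print(state()["eef_pos"]); s=take("top","top5");print(prof(s,ys=range(-60,12,3)))
P=cloud(s); z=P[...,2]; v,u=np.mgrid[:480,:640]
for n,m in (("case",(u>310)&(u<375)&(v>195)&(v<260)&(z>50)&(z<68)),("latch",(u>325)&(u<352)&(v>244)&(v<270)&(z>13)&(z<40))):
    n_,l,st,_=cv2.connectedComponentsWithStats(m.astype(np.uint8)); i=1+st[1:,4].argmax()
    print(n,cv2.minAreaRect(P[l==i][:,:2].astype(np.float32)),np.median(P[l==i],0))
crop(s,300,180,480,310,4,"t5.png")
E
```

```text
t: 4.55
eef_pos: [485.3, -233.2, 222.6]
ee_rot: [0.998, -0.066, 0.002, 0.001]
contact_force: [1.2, -0.9, 1.2]
finger_gap: 0.002
finger_force: 0.0
[ 485.29422155 -233.19432699  222.6444814 ]
[(-60, 8), (-57, 6), (-54, 6), (-51, 8), (-48, 8), (-45, 8), (-42, 8), (-39, 13), (-36, 36), (-33, 38), (-30, 38), (-27, 37), (-24, 26), (-21, 7), (-18, 7), (-15, 25), (-12, 30), (-9, 31), (-6, 32), (-3, 31), (0, 59), (3, 60), (6, 60), (9, 61)]
case ((510.8841857910156, 1.5672798156738281), (101.22371673583984, 114.1686782836914), 81.0604248046875) [510.40987624   2.11400765  61.44942661]
latch ((434.8668212890625, 14.007389068603516), (44.75318908691406, 42.273494720458984), 81.00203704833984) [432.1335683   14.58622876  24.22103386]
```

View pics/t5.png

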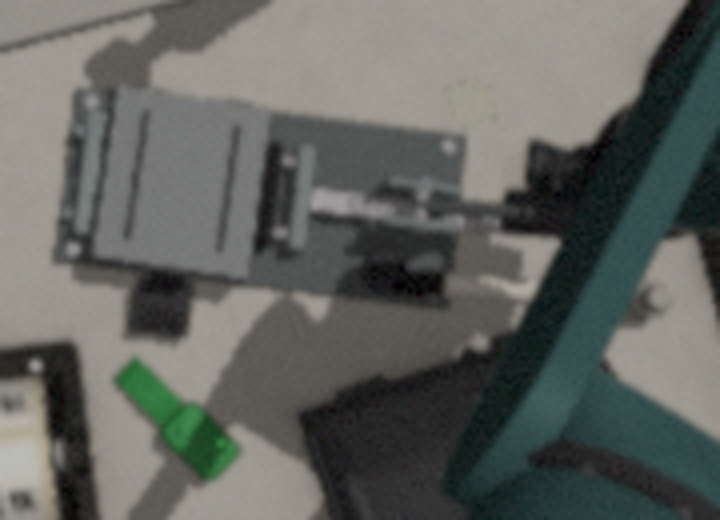

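The case now sits square against the stop and the pad is compressed, so it's gripped. Now I'll check obstacles in the corridor in front of the latch.

Run:
```python
from h import *
q=np.vstack([cloud(load(n)).reshape(-1,3) for n in ("top0","top5")]+[cloud(load("scene0")).reshape(-1,3)[::1]])
for n in ("top0","scene0"):
    q=cloud(load(n)).reshape(-1,3)
    print(n)
    for x in range(420,220,-20):
        print(x,[int(np.percentile(q[m,2],90)) if (m:=(abs(q[:,0]-x)<10)&(abs(q[:,1]-y)<10)&(q[:,2]<400)).sum()>2 else None for y in range(-120,141,20)])
C=np.array([511,1.8]);a=np.deg2rad(-8.3);ex=np.array([np.cos(a),np.sin(a),0]);ey=np.array([-ex[1],ex[0],0]);z=np.array([0,0,1.])
st=state(); q=R.from_quat(st["ee_rot"])
t=np.deg2rad(35); tz=np.sin(t)*ex-np.cos(t)*z; T=R.from_matrix(np.c_[np.cross(-ey,tz),-ey,tz])
print("rot",(q.inv()*T).as_rotvec(), T.as_quat())
p=np.r_[C,8]+ex*(-87.5)+z*70; print("p",p,tool(p-st["eef_pos"]))
```

```text
top0
420 [2, 2, 2, 2, 2, 1, 26, 26, 25, 3, 2, 2, 2, 3]
400 [2, 3, 1, 3, 2, 2, 1, 6, 6, 1, 10, 9, 8, 8]
380 [110, 93, 2, 1, 3, 2, 9, 18, 13, 5, 72, 131, 130, 126]
360 [139, 131, 126, 2, 2, 37, 40, 26, 2, 8, 142, 145, 144, 143]
340 [158, 152, 141, 2, 34, 37, 40, 30, 2, 111, 149, 151, 150, 150]
320 [165, 163, 147, 3, 3, 35, 3, 1, 1, 105, 148, 149, 149, 150]
300 [168, 168, 3, 1, 3, 4, 2, 2, 3, 7, 137, 140, 143, 144]
280 [169, 168, 2, 3, 2, 3, 1, 2, 2, 11, 109, 119, 124, 128]
260 [168, 153, 2, 2, 384, 378, 382, 3, 2, 6, 37, 43, 47, 53]
240 [163, 2, 2, 2, 2, 6, 348, 374, 373, 377, 317, 22, 22, 23]
scene0
420 [None, None, None, None, None, 1, 28, 27, 26, 3, 5, 3, 3, None]
400 [None, None, None, None, None, 3, 3, 3, 4, 3, 8, 74, None, None]
380 [None, None, None, None, None, 2, 3, 19, 15, 6, 58, 121, None, None]
360 [None, None, None, None, None, 36, 40, 19, 4, 8, 113, 122, None, None]
340 [157, None, None, None, 35, 39, 40, 34, 2, 110, 117, 8, 7, None]
320 [164, 166, 163, None, 27, 36, 35, 4, 3, 107, 110, 9, 9, None]
300 [168, 171, None, 3, 3, 3, 4, 3, 3, 46, 92, 10, None, None]
280 [171, 172, None, 4, 3, 3, 4, 2, 4, 24, 83, 66, None, None]
260 [168, 168, 4, 3, 3, 3, 4, 3, 3, 8, 43, 44, 29, None]
240 [165, None, 2, 267, 352, 280, 9, 3, 3, 3, 21, 24, 23, None]
rot [-0.00349938  0.60917732  0.0134557 ] [ 0.95121631 -0.06901844  0.29991735  0.02176143]
p [424.41649346  14.43116759  78.        ] [-0.0917 -0.237   0.1419]
```

```bash
cat >> h.py <<'E'
def pose(yaw,tilt):
    a=np.deg2rad(yaw);t=np.deg2rad(tilt); ex=np.array([np.cos(a),np.sin(a),0]);ey=np.array([-ex[1],ex[0],0]);z=np.array([0,0,1.])
    tz=np.sin(t)*ex-np.cos(t)*z; return R.from_matrix(np.c_[np.cross(-ey,tz),-ey,tz])
def go(p,T=None):
    st=state(); q=R.from_quat(st["ee_rot"]); print("at",st["eef_pos"].round(1),"shift",tool(np.array(p)-st["eef_pos"]),"turn",None if T is None else (q.inv()*T).as_rotvec().round(4))
C=np.array([511,1.8,8]);a=np.deg2rad(-8.3);cx=np.array([np.cos(a),np.sin(a),0]);cy=np.array([-cx[1],cx[0],0]);cz=np.array([0,0,1.])
def case(x,y,z): return C+x*cx+y*cy+z*cz
E
python3 - <<'E'
from h import *
go([431.5,10,222],pose(0,20)); go([431.5,10,70],pose(0,20))
E
```

```text
at [ 484.1 -232.4  220.2] shift [-0.0838 -0.2335 -0.0021] turn [ 0.0237  0.3469 -0.1297]
at [ 484.1 -232.4  220.2] shift [-0.0841 -0.2336  0.1499] turn [ 0.0237  0.3469 -0.1297]
```

```bash
python3 -m crank '[[0,[-0.084,-0.234,0],[0.024,0.347,-0.13]],[0,[-0.084,-0.234,0],[0.024,0.347,-0.13]],[0,[-0.084,-0.234,0],[0.024,0.347,-0.13]],[0,[-0.084,-0.234,0],[0.024,0.347,-0.13]],[0,[-0.084,-0.234,0],[0.024,0.347,-0.13]],[0,[-0.084,-0.234,0],[0.024,0.347,-0.13]],[0,[-0.084,-0.234,0],[0.024,0.347,-0.13]],[0,[-0.084,-0.234,0.03],[0.024,0.347,-0.13]],[0,[-0.084,-0.234,0.07],[0.024,0.347,-0.13]],[0,[-0.084,-0.234,0.11],[0.024,0.347,-0.13]],[0,[-0.084,-0.234,0.15],[0.024,0.347,-0.13]],[0,[-0.084,-0.234,0.15],[0.024,0.347,-0.13]]]'
python3 - <<'E'
from h import *
go([431.5,10,36],pose(0,20))
E
```

```text
t: 5.6
eef_pos: [424.3, 12.1, 68.7]
ee_rot: [0.988, 0.0, 0.155, -0.006]
contact_force: [-0.2, 0.7, 0.0]
finger_gap: 0.002
finger_force: 0.0
at [424.3  12.1  68.7] shift [-0.0032  0.0025  0.0333] turn [-0.0128  0.038  -0.0019]
```

```bash
python3 -m crank '[[0,[-0.003,0.002,0.018],[0,0,0]],[0,[-0.003,0.002,0.026],[0,0,0]],[0,[-0.003,0.002,0.033],[0,0,0]],[0,[-0.003,0.002,0.034],[0,0,0]],[0,[-0.003,0.002,0.034],[0,0,0]]]'
python3 - <<'E'
from h import *
print(state()["contact_force"]); s=take("scene","sc1"); P=cloud(s); q=P.reshape(-1,3)
m=(abs(q[:,0]-500)<70)&(abs(q[:,1])<60)&(q[:,2]<170); print("max z near case",np.percentile(q[m,2],[50,95,99]))
E
```

```text
t: 6.02
eef_pos: [442.1, 6.7, 59.4]
ee_rot: [0.988, 0.001, 0.154, -0.009]
contact_force: [-7.2, 5.6, -1.4]
finger_gap: 0.003
finger_force: 4.3
[-7.24426474  5.64606949 -1.35471723]
max z near case [53.21203426 66.6267932  92.53193338]
```

```bash
python3 -m crank '[[0,[0,0,0],[0,0,0]],[0,[0,0,0],[0,0,0]]]'
python3 - <<'E'
from h import *
st=state();print(st["joints"].round(3),st["contact_force"],st["ft_torque"]); s=take("scene","sc1");crop(s,280,180,500,360,3.5,"sc1.png")
E
```

```text
t: 6.23
eef_pos: [442.1, 6.8, 59.5]
ee_rot: [0.988, 0.001, 0.154, -0.009]
contact_force: [-7.6, 4.7, -1.4]
finger_gap: -0.001
finger_force: 4.1
[-0.207  0.378  2.282  0.414  0.2    0.966] [-7.6346839   4.71502481 -1.43988585] [0.75383974 1.48435832 0.30231799]
```

View pics/sc1.png

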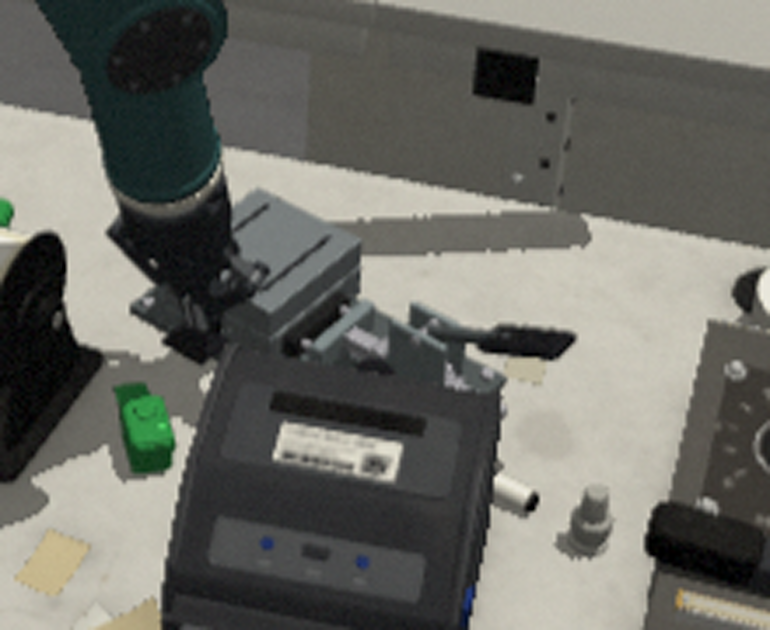

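The picture shows the fingertip against the case front above the latch, not on it. j5 is at its 0.2 limit, so a back lean isn't reachable here. I'll back off and press with the tool vertical at the tab's outer end, and log poses for a kinematic fit.

Run:
```python
from h import *
print(case(-92,-3,0)); go([424,12,100],pose(-8.3,2))
```

```text
[419.5305588   12.11219312   8.        ]
at [442.1   6.8  59.5] shift [-0.0049 -0.006  -0.044 ] turn [-0.0426 -0.272   0.1457]
```

```bash
python3 -m crank '[[0,[-0.015,-0.006,-0.02],[0,0,0]],[0,[-0.01,-0.006,-0.044],[-0.02,-0.1,0.05]],[0,[-0.005,-0.006,-0.044],[-0.043,-0.272,0.146]],[0,[-0.005,-0.006,-0.044],[-0.043,-0.272,0.146]],[0,[-0.005,-0.006,-0.044],[-0.043,-0.272,0.146]],[0,[-0.005,-0.006,-0.044],[-0.043,-0.272,0.146]]]'
python3 - <<'E'
from h import *
st=state(); print(st["joints"].round(4).tolist(),st["ee_rot"].round(4).tolist()); go(case(-92,-3,62),pose(-8.3,2)); go(case(-92,-3,26.5),pose(-8.3,2))
print(prof(take("top","t6"),ys=range(-60,12,3)))
E
```

```text
t: 6.78
eef_pos: [433.5, 9.1, 102.8]
ee_rot: [0.997, -0.073, 0.025, 0.004]
contact_force: [0.3, -0.2, 0.6]
finger_gap: -0.001
finger_force: 0.0
[-0.1345, 0.315, 2.0572, -0.0073, 0.7189, 1.5888] [0.997, -0.0735, 0.0251, 0.0039]
at [433.5   9.1 102.8] shift [-0.0159 -0.001   0.032 ] turn [ 0.0043 -0.0157 -0.0022]
at [433.5   9.1 102.8] shift [-0.0177 -0.0012  0.0675] turn [ 0.0043 -0.0157 -0.0022]
[(-60, 32), (-57, 10), (-54, 9), (-51, 10), (-48, 7), (-45, 8), (-42, 8), (-39, 20), (-36, 38), (-33, 38), (-30, 37), (-27, 37), (-24, 26), (-21, 6), (-18, 7), (-15, 8), (-12, 31), (-9, 32), (-6, 32), (-3, 30), (0, 36), (3, 61), (6, 61), (9, 61)]
```

```bash
python3 -m crank '[[0,[-0.016,-0.001,0.02],[0.004,-0.016,0]],[0,[-0.016,-0.001,0.045],[0.004,-0.016,0]],[0,[-0.017,-0.001,0.058],[0.004,-0.016,0]],[0,[-0.017,-0.001,0.065],[0.004,-0.016,0]],[0,[-0.017,-0.001,0.068],[0.004,-0.016,0]],[0,[-0.017,-0.001,0.068],[0.004,-0.016,0]]]'
python3 - <<'E'
from h import *
st=state(); print(st["joints"].round(4).tolist(),st["ee_rot"].round(4).tolist());q=cloud(take("scene","sc2")).reshape(-1,3); m=(abs(q[:,0]-520)<50)&(abs(q[:,1])<50)&(q[:,2]<170);print(np.percentile(q[m,2],[50,90,99]))
E
```

```text
t: 7.33
eef_pos: [413.1, 13.5, 31.6]
ee_rot: [0.997, -0.073, 0.012, -0.0]
contact_force: [-3.6, -0.9, -0.4]
finger_gap: 0.001
finger_force: 1.7
[-0.1366, 0.4545, 2.1378, 0.0042, 0.5256, 1.5764] [0.9973, -0.0728, 0.0119, -0.0003]
[62.54268577 65.85021507 68.47376691]
```

```bash
python3 -m crank '[[0,[0,0,-0.03],[0,0,0]],[0,[0,0,-0.035],[0,0,0]],[0,[0.012,0,-0.035],[0,0,0]],[0,[0.012,0,-0.035],[0,0,0]],[0,[0.012,0,-0.035],[0,0,0]]]'
python3 - <<'E'
from h import *
go(case(-87,-2,26.5),pose(-8.3,2)); print(case(-87,-2,26.5))
E
```

```text
t: 7.8
eef_pos: [427.7, 11.6, 68.2]
ee_rot: [0.997, -0.073, 0.015, -0.0]
contact_force: [-0.1, -0.3, 0.3]
finger_gap: 0.0
finger_force: 0.0
at [427.7  11.6  68.2] shift [-0.0042 -0.0003  0.0336] turn [-0.0026  0.0045 -0.0009]
[424.62254395  12.37993791  34.5       ]
```

```bash
python3 -m crank '[[0,[-0.003,0,0.012],[0,0,0]],[0,[-0.003,0,0.02],[0,0,0]],[0,[-0.003,0,0.028],[0,0,0]],[0,[-0.003,0,0.033],[0,0,0]],[0,[-0.003,0,0.035],[0,0,0]],[0,[-0.003,0,0.035],[0,0,0]]]'
python3 - <<'E'
from h import *
st=state(); print(st["joints"].round(4).tolist(),st["ee_rot"].round(4).tolist());q=cloud(take("scene","sc3")).reshape(-1,3); m=(abs(q[:,0]-520)<50)&(abs(q[:,1])<50)&(q[:,2]<170);print(np.percentile(q[m,2],[50,90,99]))
E
```

```text
t: 8.3
eef_pos: [423.8, 12.2, 31.7]
ee_rot: [0.997, -0.073, 0.013, -0.0]
contact_force: [-1.0, 0.5, 2.4]
finger_gap: 0.001
finger_force: 1.3
[-0.1363, 0.4616, 2.1159, 0.0046, 0.5388, 1.5763] [0.9973, -0.0728, 0.0127, -0.0004]
[ 27.90195901 122.51485466 129.79913304]
```

Lid is open (points at 130 mm). Next I'll fit the arm kinematics from the logged poses to find reachable tilted poses.

```bash
python3 -m crank '[[0,[-0.005,0,-0.04],[0,0,0]],[0,[-0.005,0,-0.08],[0,0,0]],[0,[-0.005,0,-0.12],[0,0,0]],[0,[-0.005,0,-0.16],[0,0,0]],[0,[-0.005,0,-0.16],[0,0,0]],[0,[-0.005,0,-0.16],[0,0,0]]]'
cat > kin.py <<'E'
from h import *
from scipy.optimize import least_squares
ry=lambda t:R.from_euler('y',t); rz=lambda t:R.from_euler('z',t)
def fk(q,k):
    h,r0,L1,L2,e,L3,ds,dw,ph=k
    A=rz(q[0]); p=A.apply([r0,ds,h]); A=A*ry(q[1]); p=p+A.apply([0,0,L1]); A=A*ry(q[2]); p=p+A.apply([e,0,L2])
    A=A*rz(q[3]); p=p+A.apply([0,dw,0]); A=A*ry(q[4]); p=p+A.apply([0,0,L3]); return p,A*rz(q[5]+ph)
D=[([-1.31108,.35953,1.51147,0,1.2725,-.1151],(219.48,-557.7,247.42)),([-.57047,.35768,1.74009,.00115,1.03591,1.12673],(487.78,-230.69,168.2)),([-.207,.378,2.282,.414,.2,.966],(442.1,6.8,59.5)),([-.1345,.315,2.0572,-.0073,.7189,1.5888],(433.5,9.1,102.8)),([-.1366,.4545,2.1378,.0042,.5256,1.5764],(413.1,13.5,31.6)),([-.1363,.4616,2.1159,.0046,.5388,1.5763],(423.8,12.2,31.7))]
E
python3 - <<'E'
from kin import *
st=state(); D.append((st["joints"],st["eef_pos"])); print(st["joints"].round(3),st["eef_pos"].round(1))
f=lambda k:np.r_[np.concatenate([fk(q,np.r_[k,0])[0]-p for q,p in D])/2,(k[[1,4,6,7]])/100,(k[[0,2,3,5]]-[300,400,400,200])/200]
o=least_squares(f,[300,0,400,400,0,200,50,0]); print(o.x.round(1),np.round(f(o.x)[:21]*2,1))
q0=D[0][0]; qq=R.from_quat([.98249,.18632,-.00007,-.00095]); print("tool const",(fk(q0,np.r_[o.x,0])[1].inv()*qq).as_rotvec())
np.save("k.npy",o.x)
s=take("top","top7");P=cloud(s); crop(s,180,180,480,310,2.6,"c7.png")
E
```

```text
t: 8.85
eef_pos: [416.9, 12.9, 194.7]
ee_rot: [0.997, -0.073, 0.017, -0.0]
contact_force: [0.5, -0.3, -0.1]
finger_gap: -0.0
finger_force: 0.0
[-0.137  0.143  1.974  0.003  0.991  1.578] [416.9  12.9 194.7]
[2.663e+02 3.000e-01 6.104e+02 4.334e+02 1.120e+02 3.551e+02 6.810e+01
 9.000e-01] [ 0.   0.1  0.  -0.   0.   0.  -0.  -0.3 -0.1  0.   0.1 -0.   0.   0.
  0.  -0.   0.1  0.   0.1  0.  -0. ]
tool const [ 5.55387042e-07 -3.55740983e-06  1.57078255e+00]
```

View pics/c7.png

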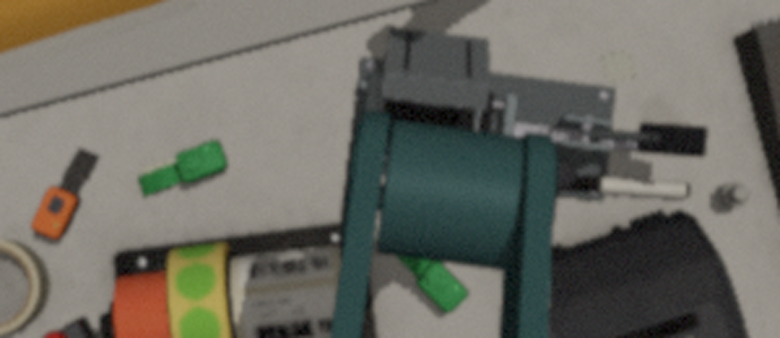

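```bash
cat >> kin.py <<'E'
lo=np.array([-2.97,-1.01,.21,-.96,.2,-2.98]);hi=np.array([2.97,2.36,2.38,4.11,2.71,2.98])
try: K=np.r_[np.load("k.npy"),np.pi/2]
except Exception: pass
def ik(p,T):
    best=[]
    for q0 in ([0,.4,2,0,.6,1.5],[0,.4,2,3.1,.6,-1.5],[0,0.,2.2,3.1,.6,1.5],[0,.4,2,0,.6,-1.5],[0,.8,1.5,3.1,.4,-1.5]):
        q0=np.clip(q0+np.array([np.arctan2(p[1],p[0]),0,0,0,0,0]),lo+.01,hi-.01)
        def f(q):
            a,A=fk(q,K); return np.r_[(a-p)/100,(A.inv()*T).as_rotvec()]
        o=least_squares(f,q0,bounds=(lo,hi)); 
        e=f(o.x); best.append((np.linalg.norm(e[:3])*100,np.degrees(np.linalg.norm(e[3:])),min(np.r_[o.x-lo,hi-o.x]),o.x.round(2).tolist()))
    return sorted(best,key=lambda b:b[0]+b[1]*5)
E
python3 - <<'E'
from kin import *
for t in (0,10,20,25,30,35,40,45):
    for nm,p,y in (("pick",np.array([421,382,22]),-22.6),("place",case(-23,0,26),-8.3),("place+40",case(-23,0,66),-8.3)):
      for hf in (0,180):
        b=ik(p,pose(y,t)*rz(np.deg2rad(hf)))[0]; print(t,nm,hf,round(b[0],1),round(b[1],1),round(b[2],2),b[3])
E
```

```text
0 pick 0 0.0 0.0 0.4 [0.62, 0.6, 1.78, 0.0, 0.76, 2.58]
0 pick 180 0.0 0.0 0.56 [0.62, 0.6, 1.78, -0.0, 0.76, -0.56]
0 place 0 0.0 0.0 0.43 [-0.13, 0.51, 1.95, -0.0, 0.67, 1.58]
0 place 180 0.0 0.0 0.43 [-0.13, 0.51, 1.95, -0.0, 0.67, -1.56]
0 place+40 0 0.0 0.0 0.45 [-0.13, 0.44, 1.93, -0.0, 0.77, 1.58]
0 place+40 180 0.0 0.0 0.45 [-0.13, 0.44, 1.93, 0.0, 0.77, -1.56]
10 pick 0 0.0 0.0 0.1 [0.71, 0.59, 1.83, -0.26, 0.65, 2.88]
10 pick 180 0.0 0.0 0.45 [0.71, 0.59, 1.83, -0.26, 0.65, -0.26]
10 place 0 0.0 0.0 0.2 [-0.13, 0.48, 2.09, -0.01, 0.4, 1.59]
10 place 180 0.0 0.0 0.2 [-0.13, 0.48, 2.09, -0.01, 0.4, -1.55]
10 place+40 0 0.0 0.0 0.31 [-0.13, 0.39, 2.06, -0.01, 0.51, 1.59]
10 place+40 180 0.0 0.0 0.31 [-0.13, 0.39, 2.06, -0.01, 0.51, -1.55]
20 pick 0 0.2 0.9 0.0 [0.82, 0.61, 1.88, -0.62, 0.61, -2.98]
20 pick 180 0.0 0.0 0.37 [0.82, 0.61, 1.88, -0.59, 0.61, 0.12]
20 place 0 1.1 3.3 0.0 [-0.12, 0.47, 2.18, -0.08, 0.2, 1.67]
20 place 180 1.1 3.3 0.0 [-0.12, 0.47, 2.18, -0.08, 0.2, -1.47]
20 place+40 0 0.0 0.0 0.02 [-0.13, 0.38, 2.2, -0.03, 0.22, 1.62]
20 place+40 180 0.0 0.0 0.02 [
[... 1224 characters left out ...]
.54]
40 pick 180 1.4 5.8 0.0 [0.99, 0.7, 1.86, -0.96, 0.8, 0.6]
40 place 0 4.0 7.8 0.0 [-0.06, 0.57, 2.38, 3.39, 0.38, -1.73]
40 place 180 4.0 7.8 0.0 [-0.06, 0.57, 2.38, 3.39, 0.38, 1.41]
40 place+40 0 3.1 6.2 0.0 [-0.07, 0.45, 2.38, 3.4, 0.29, -1.76]
40 place+40 180 3.1 6.2 0.0 [-0.07, 0.45, 2.38, 3.4, 0.29, 1.38]
45 pick 0 2.1 9.1 0.0 [1.02, 0.73, 1.82, -0.96, 0.88, -2.51]
45 pick 180 2.1 9.1 0.0 [1.02, 0.73, 1.82, -0.96, 0.88, 0.63]
45 place 0 6.3 12.1 0.0 [-0.01, 0.58, 2.38, 3.53, 0.43, -1.81]
45 place 180 6.3 12.1 0.0 [-0.01, 0.58, 2.38, 3.53, 0.43, 1.33]
45 place+40 0 5.3 10.6 0.0 [-0.03, 0.46, 2.38, 3.56, 0.33, -1.86]
45 place+40 180 5.3 10.6 0.0 [-0.03, 0.46, 2.38, 3.56, 0.33, 1.28]
```

Run:
```python
from kin import *
s=load("top0");P=cloud(s);v,u=np.mgrid[:480,:640]
m=(u>150)&(u<204)&(v>262)&(v<322)&(P[...,2]>38)&(P[...,2]<56)
n,l,st,_=cv2.connectedComponentsWithStats(m.astype(np.uint8)); i=1+st[1:,4].argmax()
print("roll",cv2.minEnclosingCircle(P[l==i][:,:2].astype(np.float32)),np.median(P[l==i][:,2]))
y=-22.6; a=np.deg2rad(y); d=np.array([np.cos(a),np.sin(a),0])
for t in (14,16,18):
    T=pose(y,t); tz=T.as_matrix()[:,2]; Tc=pose(-8.3,t); cz_=Tc.as_matrix()[:,2]
    g=np.array([419.6,382.7,25])-9*d; print(t,"pick",ik(g+2*tz,T*rz(np.pi))[0], ik(g+2*tz,T)[0][2:])
    for h in (0,15,30,60,120): print("  place",h,ik(case(-32,0,29.5+h)+2*cz_,Tc)[0])
T=pose(y,16); tz=T.as_matrix()[:,2]; g=np.array([419.6,382.7,25])-9*d
go(g+2*tz-60*tz,T);go(g+2*tz-60*tz,T*rz(np.pi)); print(g+2*tz, T.as_quat())
```

```text
roll ((346.18914794921875, 439.5813293457031), 49.10333251953125) 47.24622337536823
14 pick (np.float64(3.9695117162248783e-13), np.float64(1.871074081162561e-13), np.float64(0.429648067796873), [0.77, 0.59, 1.86, -0.39, 0.63, -0.1]) (np.float64(4.440892098500626e-16), [0.76, 0.59, 1.85, -0.34, 0.63, 2.98])
  place 0 (np.float64(8.645950461270471e-14), np.float64(4.334299458818134e-14), np.float64(0.07126456159252725), [-0.13, 0.46, 2.16, -0.02, 0.27, 1.6])
  place 15 (np.float64(1.3164230462087478e-13), np.float64(1.5936888370568415e-14), np.float64(0.11656199120543925), [-0.13, 0.43, 2.15, -0.01, 0.32, 1.6])
  place 30 (np.float64(2.6702135505890897e-13), np.float64(1.8195741850443162e-14), np.float64(0.16205684469484094), [-0.13, 0.39, 2.14, -0.01, 0.36, 1.6])
  place 60 (np.float64(3.666078782852507e-09), np.float64(3.3184270576410933e-09), np.float64(0.25314929312565304), [-0.13, 0.33, 2.12, -0.01, 0.45, 1.6])
  place 120 (np.float64(4.826234368146637e-13), np.float64(2.1644361965282336e-13), np.float64(0.3256495850214467), [-0.13, 0.21, 2.05, -0.01, 0.63, 1.59])
16 pick (np.flo
[... 1537 characters left out ...]
0010201808305e-11), np.float64(3.256463097477814e-11), np.float64(0.04046734239014327), [-0.13, 0.39, 2.2, -0.02, 0.24, 1.61])
  place 60 (np.float64(9.370592516737963e-10), np.float64(1.2220227801803637e-09), np.float64(0.13744414345263462), [-0.13, 0.32, 2.17, -0.02, 0.34, 1.6])
  place 120 (np.float64(1.276291065231935e-13), np.float64(1.7842654200357687e-14), np.float64(0.27264444366018603), [-0.13, 0.19, 2.11, -0.01, 0.53, 1.6])
at [415.4  13.1 193. ] shift [-0.077  -0.3721  0.111 ] turn [-0.0409  0.2489  0.246 ]
at [415.4  13.1 193. ] shift [-0.077  -0.3721  0.111 ] turn [-0.3612 -0.0594 -2.873 ]
[411.80005049 385.94680561  23.07747661] [ 0.97107138 -0.19403921  0.13647518  0.02727043]
```

```bash
python3 -m crank '[[0.75,[-0.02,-0.04,-0.03],[0,0,-0.12]],[0.75,[-0.03,-0.08,-0.03],[0,0,-0.24]],[0.75,[-0.04,-0.12,-0.03],[0,0,-0.36]],[0.75,[-0.05,-0.16,-0.03],[0,0,-0.48]],[0.75,[-0.06,-0.20,-0.03],[0,0,-0.6]],[0.75,[-0.07,-0.24,-0.03],[0,0,-0.72]],[0.75,[-0.077,-0.28,-0.03],[0,0,-0.84]],[0.75,[-0.077,-0.32,-0.03],[0,0,-0.96]],[0.75,[-0.077,-0.35,-0.03],[0,0,-1.08]],[0.75,[-0.077,-0.372,-0.03],[0,0,-1.2]],[0.75,[-0.077,-0.372,-0.03],[0,0,-1.32]],[0.75,[-0.077,-0.372,-0.03],[0,0,-1.44]]]'
python3 - <<'E'
from kin import *
y=-22.6; a=np.deg2rad(y); d=np.array([np.cos(a),np.sin(a),0]);T=pose(y,15); tz=T.as_matrix()[:,2]; g=np.array([419.6,382.7,25])-9*d
go(g+2*tz-60*tz,T*rz(np.pi)); print(state()["joints"])
E
```

```text
t: 9.9
eef_pos: [391.0, 393.3, 218.2]
ee_rot: [0.795, 0.606, 0.008, 0.009]
contact_force: [-0.1, 0.4, -0.1]
finger_gap: 0.746
finger_force: 0.0
at [391.  393.3 218.2] shift [-0.      0.0034  0.1373] turn [-0.1678 -0.1996 -1.438 ]
[ 0.67526912  0.31705278  1.65684288 -0.01930272  1.15178027  0.95124639]
```

```bash
python3 -m crank '[[0.75,[0,0.003,0.02],[0,0,-0.12]],[0.75,[0,0.003,0.04],[0,0,-0.24]],[0.75,[0,0.003,0.06],[0,0,-0.36]],[0.75,[0,0.003,0.07],[0,0,-0.48]],[0.75,[0,0.003,0.08],[0,0,-0.6]],[0.75,[0,0.003,0.09],[0,0,-0.72]],[0.75,[0,0.003,0.09],[0,0,-0.84]],[0.75,[0,0.003,0.1],[-0.04,-0.05,-0.96]],[0.75,[0,0.003,0.1],[-0.08,-0.1,-1.08]],[0.75,[0,0.003,0.1],[-0.12,-0.15,-1.2]],[0.75,[0,0.003,0.11],[-0.16,-0.19,-1.32]],[0.75,[0,0.003,0.11],[-0.168,-0.2,-1.438]]]'
python3 -m crank '[[0.75,[0,0,0],[0,0,0]],[0.75,[0,0,0],[0,0,0]]]'
python3 - <<'E'
from kin import *
y=-22.6; a=np.deg2rad(y); d=np.array([np.cos(a),np.sin(a),0]);T=pose(y,15); tz=T.as_matrix()[:,2]; g=np.array([419.6,382.7,25])-9*d
go(g+2*tz-30*tz,T*rz(np.pi));go(g+2*tz,T*rz(np.pi)); print(state()["joints"])
# re-measure scanner from scene view, and top
for n in ("top","scene"):
    s=take(n,n+"8");P=cloud(s);hsv=cv2.cvtColor(s["color"],cv2.COLOR_RGB2HSV)
    m=(hsv[...,0]<16)&(hsv[...,1]>120)&(hsv[...,2]>70)&(abs(P[...,0]-420)<60)&(abs(P[...,1]-380)<60)&(P[...,2]>5)&(P[...,2]<45)
    if m.sum()>20: print(n,m.sum(),cv2.minAreaRect(P[m][:,:2].astype(np.float32)))
s=load("scene8");K=s["K"];pc=R.from_quat(s["orientation"]).inv().apply(np.array([415,383,40])-s["origin"]);u,v=int(K[0,0]*pc[0]/pc[2]+K[0,2]),int(K[1,1]*pc[1]/pc[2]+K[1,2]);print(u,v)
crop(s,max(u-60,0),max(v-60,0),u+60,v+40,5,"s8.png")
E
```

```text
t: 10.9
eef_pos: [395.3, 390.2, 107.5]
ee_rot: [0.209, 0.969, -0.027, 0.127]
contact_force: [-1.3, -0.4, -0.7]
finger_gap: 0.749
finger_force: 0.0
t: 11.07
eef_pos: [396.4, 390.5, 109.3]
ee_rot: [0.214, 0.968, -0.025, 0.126]
contact_force: [0.3, 0.3, 0.1]
finger_gap: 0.743
finger_force: 0.0
at [396.4 390.5 109.3] shift [0.0067 0.0018 0.0574] turn [-0.0057 -0.004  -0.0396]
at [396.4 390.5 109.3] shift [0.0066 0.0019 0.0874] turn [-0.0057 -0.004  -0.0396]
[ 0.80739195  0.44774372  1.81910543 -0.33600329  0.81408109 -0.10415179]
top 208 ((419.03875732421875, 381.1589050292969), (32.34327697753906, 49.974117279052734), 65.00733184814453)
220 230
```

View pics/s8.png

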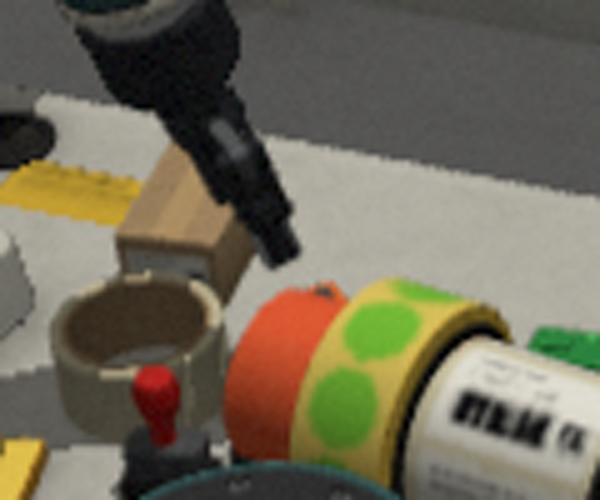

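```bash
python3 -m crank '[[0.75,[0.007,0.002,0.03],[-0.005,-0.004,-0.03]],[0.75,[0.007,0.002,0.055],[-0.005,-0.004,-0.03]],[0.75,[0.007,0.002,0.075],[-0.005,-0.004,-0.03]],[0.75,[0.007,0.002,0.087],[-0.005,-0.004,-0.03]],[0.75,[0.007,0.002,0.087],[-0.005,-0.004,-0.03]],[0.2,[0.007,0.002,0.087],[-0.005,-0.004,-0.03]],[0.2,[0.007,0.002,0.087],[-0.005,-0.004,-0.03]],[0.2,[0.007,0.002,0.087],[-0.005,-0.004,-0.03]],[0.2,[0.007,0.002,0.087],[-0.005,-0.004,-0.03]],[0.2,[0.007,0.002,0.087],[-0.005,-0.004,-0.03]]]' 40
```

```text
t: 12.0
eef_pos: [413.6, 388.0, 26.6]
ee_rot: [0.198, 0.971, -0.023, 0.13]
contact_force: [-1.6, -0.9, 6.4]
finger_gap: 0.374
finger_force: 40.3
```

```bash
python3 -m crank '[[0.2,[0,0,-0.04],[0,0,0]],[0.2,[0,0,-0.08],[0,0,0]],[0.2,[0,0,-0.12],[0,0,0]],[0.2,[0,0,-0.16],[0,0,0]],[0.2,[0,0,-0.18],[0,0,0]],[0.2,[0,0,-0.18],[0,0,0]],[0.2,[0,0,-0.18],[0,0,0]]]'
python3 - <<'E'
from kin import *
st=state();M=R.from_quat(st["ee_rot"]).as_matrix();print("tilt",np.degrees(np.arccos(-M[2,2])),"yaw",np.degrees(np.arctan2(*M[:2,2][::-1])),"ydir",np.degrees(np.arctan2(*M[:2,1][::-1])),st["finger_gap"])
for t in (9,12,15):
    T=pose(-8.3,t)*rz(np.pi)
    for x,z in ((-110,170),(-85,80),(-60,70),(-36,57),(-30.4,31)):
        b=ik(case(x,0,z),T)[0]; print(t,x,z,np.round(b[:3],2),b[3])
T=pose(-8.3,15)*rz(np.pi); go(case(-110,0,170),T)
s=take("top","top9");P=cloud(s);z=P[...,2];m=(z>90)&(z<260)&(abs(P[...,0]-430)<120)&(abs(P[...,1]-380)<100)
hsv=cv2.cvtColor(s["color"],cv2.COLOR_RGB2HSV);o=m&(hsv[...,0]<16)&(hsv[...,1]>120);print(o.sum(),np.median(P[o],0) if o.any() else None)
E
```

```text
t: 12.58
eef_pos: [369.7, 405.9, 200.7]
ee_rot: [0.198, 0.971, -0.022, 0.13]
contact_force: [-0.9, 0.0, 0.0]
finger_gap: 0.375
finger_force: 40.2
tilt 15.186092490924876 yaw -21.10909303287232 ydir 67.04641692818794 0.37538968290345226
9 -110 170 [0.   0.   0.27] [-0.13, 0.09, 2.11, -0.0, 0.79, -1.55]
9 -85 80 [0.   0.   0.22] [-0.13, 0.31, 2.16, -0.01, 0.51, -1.55]
9 -60 70 [0.   0.   0.26] [-0.13, 0.35, 2.12, -0.01, 0.51, -1.55]
9 -36 57 [0.  0.  0.3] [-0.13, 0.4, 2.08, -0.01, 0.5, -1.55]
9 -30.4 31 [0.   0.   0.23] [-0.13, 0.46, 2.09, -0.01, 0.43, -1.55]
12 -110 170 [0.   0.   0.24] [-0.12, 0.07, 2.14, -0.01, 0.72, -1.55]
12 -85 80 [0.   0.   0.18] [-0.13, 0.3, 2.2, -0.01, 0.43, -1.54]
12 -60 70 [0.   0.   0.22] [-0.13, 0.34, 2.16, -0.01, 0.42, -1.55]
12 -36 57 [0.   0.   0.21] [-0.13, 0.39, 2.12, -0.01, 0.41, -1.55]
12 -30.4 31 [0.   0.   0.14] [-0.13, 0.46, 2.13, -0.01, 0.34, -1.55]
15 -110 170 [0.  0.  0.2] [-0.12, 0.05, 2.18, -0.01, 0.65, -1.54]
15 -85 80 [0.   0.   0.13] [-0.12, 0.29, 2.25, -0.02, 0.34, -1.54]
15 -60 70 [0.   0.   0.14] [-0.13, 0.34, 2.2, -0.01, 0.34, -1.54]
15 -36 57 [0.   0.   0.12] [-0.13, 0.39, 2.17, -0.01, 0.32, -1.54]
15 -30.4 31 [0.   0.   0.05] [-0.13, 0.46, 2.17, -0.02, 0.25, -1.54]
at [369.7 405.9 200.7] shift [-0.1698 -0.345   0.0665] turn [-0.0582  0.0042 -0.2492]
392 [368.15265768 383.57176203 204.05337582]
```

Run:
```python
from kin import *
T=pose(-8.3,15)*rz(np.pi); go([440,200,235],T); go([402,17.7,235],T); print(ik(np.array([402,17.7,235]),T)[0]); print(ik(np.array([440,200,235]),T)[0])
```

```text
at [369.2 404.9 199.1] shift [-0.1497 -0.1608  0.0023] turn [-0.0613  0.0028 -0.2489]
at [369.2 404.9 199.1] shift [-0.1849 -0.3435  0.0108] turn [-0.0613  0.0028 -0.2489]
(np.float64(1.626894621417607e-13), np.float64(8.726900283993901e-14), np.float64(0.28544061343610316), [-0.12, -0.05, 2.09, -0.01, 0.83, -1.54])
(np.float64(2.5421149729252077e-13), np.float64(1.9808960853449016e-14), np.float64(0.45145732903555214), [0.38, 0.11, 1.93, -0.17, 0.88, -0.95])
```

```bash
python3 -m crank '[[0.2,[-0.04,-0.04,-0.03],[0,0,-0.05]],[0.2,[-0.075,-0.08,-0.02],[-0.02,0,-0.1]],[0.2,[-0.11,-0.12,-0.005],[-0.04,0,-0.17]],[0.2,[-0.15,-0.16,0.002],[-0.06,0.003,-0.249]],[0.2,[-0.16,-0.2,0.003],[-0.06,0.003,-0.249]],[0.2,[-0.167,-0.24,0.005],[-0.06,0.003,-0.249]],[0.2,[-0.175,-0.28,0.007],[-0.06,0.003,-0.249]],[0.2,[-0.18,-0.32,0.009],[-0.06,0.003,-0.249]],[0.2,[-0.185,-0.343,0.011],[-0.06,0.003,-0.249]],[0.2,[-0.185,-0.343,0.011],[-0.06,0.003,-0.249]],[0.2,[-0.185,-0.343,0.011],[-0.06,0.003,-0.249]]]'
python3 - <<'E'
from kin import *
T=pose(-8.3,15)*rz(np.pi)
for x,z in ((-100,150),(-85,85),(-36,58)): go(case(x,0,z),T)
E
```

```text
t: 13.55
eef_pos: [400.1, 11.9, 233.0]
ee_rot: [0.076, 0.989, -0.012, 0.128]
contact_force: [-0.8, 0.6, -0.9]
finger_gap: 0.378
finger_force: 40.3
at [400.1  11.9 233. ] shift [0.0083 0.0065 0.0754] turn [-0.0067 -0.0046 -0.0077]
at [400.1  11.9 233. ] shift [0.0103 0.0069 0.142 ] turn [-0.0067 -0.0046 -0.0077]
at [400.1  11.9 233. ] shift [-0.0302  0.0075  0.1806] turn [-0.0067 -0.0046 -0.0077]
```

```bash
python3 -m crank '[[0.2,[0.008,0.007,0.035],[-0.007,-0.005,-0.008]],[0.2,[0.008,0.007,0.075],[-0.007,-0.005,-0.008]],[0.2,[0.01,0.007,0.11],[-0.007,-0.005,-0.008]],[0.2,[0.01,0.007,0.142],[-0.007,-0.005,-0.008]],[0.2,[0.01,0.007,0.142],[-0.007,-0.005,-0.008]],[0.2,[0.01,0.007,0.142],[-0.007,-0.005,-0.008]],[0.2,[0.01,0.007,0.142],[-0.007,-0.005,-0.008]]]'
python3 - <<'E'
from kin import *
T=pose(-8.3,15)*rz(np.pi)
for x,z in ((-60,70),(-36,58),(-32,53),(-30.4,40),(-30.4,32)): go(case(x,0,z),T)
s=take("scene","sc9"); crop(s,290,160,450,290,5,"sc9.png")
E
```

```text
t: 14.13
eef_pos: [429.6, 21.2, 95.4]
ee_rot: [0.067, 0.989, -0.008, 0.132]
contact_force: [-0.7, -0.3, -0.4]
finger_gap: 0.377
finger_force: 40.3
at [429.6  21.2  95.4] shift [-0.018  -0.0077  0.0229] turn [0.005  0.0029 0.0081]
at [429.6  21.2  95.4] shift [-0.038  -0.0079  0.0407] turn [0.005  0.0029 0.0081]
at [429.6  21.2  95.4] shift [-0.0405 -0.008   0.0466] turn [0.005  0.0029 0.0081]
at [429.6  21.2  95.4] shift [-0.0387 -0.008   0.0596] turn [0.005  0.0029 0.0081]
at [429.6  21.2  95.4] shift [-0.0366 -0.008   0.0673] turn [0.005  0.0029 0.0081]
```

View pics/sc9.png

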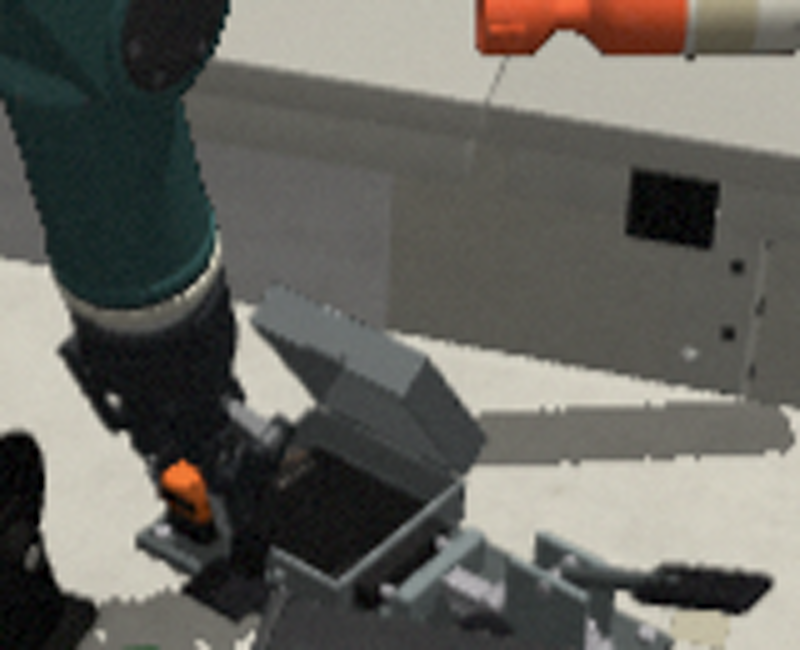

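The scanner is gripped with its head visible at (185,490), in front of the open case with the lid up. Moving in.

```bash
python3 -m crank '[[0.2,[0,-0.008,0.004],[0.005,0.003,0.008]],[0.2,[-0.01,-0.008,0.012],[0.005,0.003,0.008]],[0.2,[-0.018,-0.008,0.022],[0.005,0.003,0.008]],[0.2,[-0.028,-0.008,0.032],[0.005,0.003,0.008]],[0.2,[-0.038,-0.008,0.04],[0.005,0.003,0.008]],[0.2,[-0.038,-0.008,0.04],[0.005,0.003,0.008]],[0.2,[-0.038,-0.008,0.04],[0.005,0.003,0.008]],[0.2,[-0.038,-0.008,0.04],[0.005,0.003,0.008]]]'
python3 - <<'E'
from kin import *
T=pose(-8.3,15)*rz(np.pi); p=state()["eef_pos"]-C; print("case xyz",p@cx,p@cy,p[2])
for x,z in ((-36,58),(-32.5,53),(-30.4,40),(-30.4,31.5)): go(case(x,0,z),T)
E
```

```text
t: 14.85
eef_pos: [475.5, 6.7, 66.8]
ee_rot: [0.072, 0.989, -0.009, 0.131]
contact_force: [0.6, -0.1, -0.6]
finger_gap: 0.376
finger_force: 40.3
case xyz -35.86226913122859 -0.32483030690683823 58.78700584884126
at [475.5   6.7  66.8] shift [0.0003 0.0003 0.0007] turn [-0.     0.001 -0.   ]
at [475.5   6.7  66.8] shift [-0.0017  0.0003  0.0065] turn [-0.     0.001 -0.   ]
at [475.5   6.7  66.8] shift [-0.0004  0.0003  0.0196] turn [-0.     0.001 -0.   ]
at [475.5   6.7  66.8] shift [0.0018 0.0003 0.0278] turn [-0.     0.001 -0.   ]
```

```bash
python3 -m crank '[[0.2,[-0.003,0,0.004],[0,0,0]],[0.2,[-0.003,0,0.008],[0,0,0]],[0.2,[-0.002,0,0.013],[0,0,0]],[0.2,[-0.001,0,0.018],[0,0,0]],[0.2,[-0.001,0,0.018],[0,0,0]],[0.2,[-0.001,0,0.018],[0,0,0]]]'
```

```text
t: 15.35
eef_pos: [488.8, 5.0, 52.7]
ee_rot: [0.072, 0.988, -0.01, 0.138]
contact_force: [6.3, -0.6, 15.5]
finger_gap: 0.377
finger_force: 45.4
```

Run:
```python
from kin import *
T=pose(-8.3,15)*rz(np.pi); st=state(); p=st["eef_pos"]-C; print("case xyz",p@cx,p@cy,p[2],st["contact_force"],st["ft_torque"])
go(case(-30.4,0,31.5),T)
s=take("top","top10");hsv=cv2.cvtColor(s["color"],cv2.COLOR_RGB2HSV);P=cloud(s)
q=cloud(take("scene","sc10")).reshape(-1,3); m=(abs(q[:,0]-520)<70)&(abs(q[:,1])<60)&(q[:,2]<170);print("lid",np.percentile(q[m,2],[90,99]))
```

```text
case xyz -22.447118862467203 -0.06305744044546147 44.68345839715788 [ 6.32112214 -0.55842349 15.47675631] [-0.0647142 -1.1560857 -0.0322848]
at [488.8   5.   52.7] shift [0.0113 0.0001 0.0105] turn [ 0.0004  0.0163 -0.0002]
lid [136.10948553 152.00169342]
```

Run:
```python
from kin import *
print(state()["joints"].round(3), load("sc9").keys())
s=load("sc10"); crop(s,310,185,410,275,6,"sc10.png")
```

```text
[-0.128  0.428  2.159 -0.015  0.276 -1.54 ] dict_keys(['color', 'z_map', 'K', 'origin', 'orientation'])
```

View pics/sc10.png

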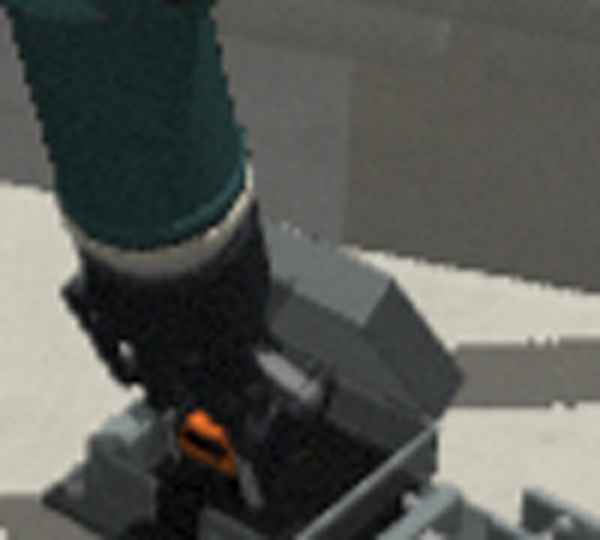

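That was picture 11, one over the limit of 10, so I'll use only numbers from here. It shows the head inside the front of the case, probably riding on the front wall. I'll check numerically.

Run:
```python
from kin import *
for n,t in (("sc9",[429.6,21.2,95.4]),("sc10",[488.8,5,52.7])):
    s=load(n);P=cloud(s);hsv=cv2.cvtColor(s["color"],cv2.COLOR_RGB2HSV);D_=P-np.array(t)
    m=(hsv[...,0]<16)&(hsv[...,1]>140)&(np.abs(D_).max(-1)<90)
    r=P[m]-C; r=np.c_[r@cx,r@cy,r[:,2]]; tt=np.array(t)-C; tt=np.array([tt@cx,tt@cy,tt[2]])
    print(n,m.sum(),"tcp",tt.round(1),"orange-tcp pct x",np.percentile(r[:,0]-tt[0],[3,50,97]).round(1),"y",np.percentile(r[:,1]-tt[1],[3,97]).round(1),"z",np.percentile(r[:,2]-tt[2],[3,50,97]).round(1))
    # left wall/front wall of the base top rim: grey pts at z 25-31
    q=P.reshape(-1,3)-C; q=np.c_[q@cx,q@cy,q[:,2]]; w=(abs(q[:,2]-28)<3)&(abs(q[:,1])<56)&(abs(q[:,0])<62); print(" rim x",np.percentile(q[w,0],[1,50,99]).round(0),"y",np.percentile(q[w,1],[1,50,99]).round(0))
```

```text
sc9 94 tcp [-83.3   7.4  87.4] orange-tcp pct x [-65.7 -15.1  -2. ] y [-17.4  51.3] z [-12.3   8.3  31.1]
 rim x [-59.  -4.  62.] y [-55. -45.  53.]
sc10 59 tcp [-22.4  -0.   44.7] orange-tcp pct x [-28.9 -15.2  -6.7] y [-16.8  14.4] z [-1.2 12.7 41.3]
 rim x [-60. -28.  61.] y [-55. -28.  55.]
```

```bash
python3 -m crank '[[0.2,[0,0,-0.006],[0,0,0]],[0.2,[0.002,0,-0.014],[0,0,0]],[0.2,[0.002,0,-0.016],[0,0,0]],[0.2,[0.002,0,-0.016],[0,0,0]],[0.2,[0.002,0,-0.016],[0,0,0]]]'
python3 - <<'E'
from kin import *
T=pose(-8.3,15)*rz(np.pi); st=state(); p=st["eef_pos"]-C; print("case xyz",p@cx,p@cy,p[2],st["contact_force"],st["ft_torque"],st["finger_gap"])
for x,z in((-36,58),(-34,52),(-33.5,45),(-33,38)): go(case(x,0,z),T)
s=take("scene","sc11");P=cloud(s);hsv=cv2.cvtColor(s["color"],cv2.COLOR_RGB2HSV);D_=P-st["eef_pos"]
m=(hsv[...,0]<16)&(hsv[...,1]>140)&(np.abs(D_).max(-1)<40); r=P[m]-st["eef_pos"]; r=np.c_[r@cx,r@cy,r[:,2]].round(0)
print(r[np.argsort(r[:,0])].astype(int).tolist())
t=load("top10");
s=take("top","top11");P=cloud(s);q=P.reshape(-1,3)-C;q=np.c_[q@cx,q@cy,q[:,2]];col=s["color"].reshape(-1,3)
# strap: points inside case opening seen from above
m=(abs(q[:,1])<45)&(q[:,0]>-60)&(q[:,0]<60)&(q[:,2]<60)&(q[:,2]>2);print(m.sum())
E
```

```text
t: 15.87
eef_pos: [474.7, 6.8, 64.3]
ee_rot: [0.072, 0.989, -0.009, 0.131]
contact_force: [0.1, -0.4, -0.6]
finger_gap: 0.374
finger_force: 44.0
case xyz -36.63702023952738 -0.24747611272993067 56.30965379221837 [ 0.1219578  -0.40253289 -0.60283031] [ 0.01868758  0.12806783 -0.05444268] 0.3735203719184569
at [474.7   6.8  64.3] shift [-0.0011  0.0002 -0.0015] turn [0.     0.0007 0.0001]
at [474.7   6.8  64.3] shift [-0.0014  0.0002  0.0048] turn [0.     0.0007 0.0001]
at [474.7   6.8  64.3] shift [-0.0001  0.0002  0.0117] turn [0.     0.0007 0.0001]
at [474.7   6.8  64.3] shift [0.0012 0.0002 0.0186] turn [0.     0.0007 0.0001]
[[-20, 2, 10], [-19, -7, 8], [-18, 7, 10], [-18, 4, 12], [-18, 7, 7], [-18, -6, 11], [-18, 0, 7], [-18, -7, -6], [-17, 8, 2], [-17, 1, 13], [-17, 15, 12], [-16, 12, 19], [-16, -8, 21], [-16, 12, 12], [-16, 12, 16], [-16, 12, 6], [-16, -8, 7], [-16, 2, 9], [-16, -2, 7], [-15, -14, 9], [-15, -10, 18], [-15, 13, 2], [-15, -7, 16], [-15, -11, 4], [-15, -7, 23], [-15, 17, 6], [-15, 6, 15], [-15, 10, 16], [-15, 13, 8], [-14, -13, 6], [-14, -7, 2], [-14, -10, 0], [-14, -9, 10], [-14, -10, 7], [-14, 3, 0], [-13, 1, 14], [-13, 1, 7], [-13, 2, 16], [-13, 8, -1], [-12, 5, 21], [-12, -1, 14], [-11, -7, 10], [-11, 20, -2], [-11, 3, 18], [-10, 11, 20], [-10, 11, 12], [-10, 14, 14], [-10, 14, 17], [-10, 7, 15], [-10, 3, -3], [-10, 7, 11], [-10, 11, 16], [-9, 2, 17], [-8, -5, 14], [-7, 3, 12], [-7, 6, 17], [-5, 12, 16], [-5, 1, 15]]
391
```

```bash
python3 -m crank '[[0.2,[-0.001,0,0.004],[0,0,0]],[0.2,[0,0,0.008],[0,0,0]],[0.2,[0.001,0,0.012],[0,0,0]],[0.2,[0.001,0,0.012],[0,0,0]],[0.2,[0.001,0,0.012],[0,0,0]]]'
python3 - <<'E'
from kin import *
T=pose(-8.3,15)*rz(np.pi); st=state(); p=st["eef_pos"]-C; print("case xyz",p@cx,p@cy,p[2],st["contact_force"],st["ft_torque"],st["finger_gap"])
for x,z in((-33,38),(-32.5,30),(-32.5,26)): go(case(x,0,z),T)
E
```

```text
t: 16.38
eef_pos: [482.9, 5.7, 53.9]
ee_rot: [0.072, 0.988, -0.01, 0.136]
contact_force: [6.0, -1.0, 4.4]
finger_gap: 0.38
finger_force: 46.2
case xyz -28.389239600286682 -0.23630503986565007 45.94801418570811 [ 6.02423768 -1.01297445  4.35298523] [-0.14005832 -1.03640829  0.01312333] 0.38020800049502096
at [482.9   5.7  53.9] shift [0.0066 0.0002 0.0064] turn [ 0.0002  0.011  -0.0001]
at [482.9   5.7  53.9] shift [0.0083 0.0002 0.0143] turn [ 0.0002  0.011  -0.0001]
at [482.9   5.7  53.9] shift [0.0093 0.0002 0.0181] turn [ 0.0002  0.011  -0.0001]
```

```bash
python3 -m crank '[[0.2,[0,0,-0.008],[0,0,0]],[0.2,[0,0,-0.02],[0,0,0]],[0.2,[0,0,-0.035],[0,0,0]],[0.2,[0,0,-0.035],[0,0,0]],[0.2,[0,0,-0.035],[0,0,0]]]'
python3 - <<'E'
from kin import *
st=state(); take("scene","sc12"); take("top","top12"); T=pose(-8.3,15)*rz(np.pi); p=st["eef_pos"]-C; print("case xyz",p@cx,p@cy,p[2],st["contact_force"]); M=R.from_quat(st["ee_rot"])
for n,t in (("sc9",[429.6,21.2,95.4]),("sc11",[474.7,6.8,64.3]),("sc12",st["eef_pos"])):
    s=load(n);P=cloud(s);hsv=cv2.cvtColor(s["color"],cv2.COLOR_RGB2HSV)
    r=P-np.array(t); r=np.stack([r@cx,r@cy,r[...,2]],-1)
    m=(hsv[...,1]>120)&(hsv[...,0]<18)&(abs(r[...,0])<45)&(abs(r[...,1])<25)&(abs(r[...,2])<40)
    v,u=np.where(m); a=r[m]
    print(n,m.sum(),"x",np.percentile(a[:,0],[5,50,95]).round(1),"z",np.percentile(a[:,2],[5,50,95]).round(1),"y",np.percentile(a[:,1],[5,50,95]).round(1))
    # rear-face plane by height
    for z0 in range(-24,28,6):
        b=a[(abs(a[:,2]-z0)<3)]; 
        if len(b)>3: print("   z",z0,len(b),np.median(b[:,0]).round(1),np.percentile(b[:,0],10).round(1))
    # anything (any colour) just below tool, behind the TCP
    w=(abs(r[...,1])<14)&(r[...,0]>-40)&(r[...,0]<-8)&(r[...,2]>-34)&(r[...,2]<25); b=r[w]
    print("   all",[(z0,int(np.median(b[abs(b[:,2]-z0)<3,0])),int((abs(b[:,2]-z0)<3).sum())) for z0 in range(-30,25,6) if (abs(b[:,2]-z0)<3).sum()>3])
E
```

```text
t: 16.8
eef_pos: [468.5, 7.7, 86.5]
ee_rot: [0.072, 0.989, -0.009, 0.131]
contact_force: [0.2, -0.5, -0.9]
finger_gap: 0.376
finger_force: 46.0
case xyz -42.911265875656596 -0.2615566125042108 78.49159661967492 [ 0.24894565 -0.47553974 -0.94098225]
sc9 90 x [-21.3 -14.9  -2.6] z [-8.9  8.1 15.7] y [-15.7  -1.3  15.8]
   z -12 5 -12.4 -14.5
   z -6 5 -15.0 -16.0
   z 0 12 -16.9 -19.6
   z 6 33 -15.5 -20.2
   z 12 30 -11.7 -16.6
   all [(-24, -12, 7), (-18, -13, 14), (-12, -13, 16), (-6, -15, 8), (0, -17, 16), (6, -17, 25), (12, -13, 19)]
sc11 65 x [-18.3 -14.4  -7. ] z [-1.8 11.5 20.4] y [-10.6   2.5  14.6]
   z 0 10 -14.1 -15.6
   z 6 13 -16.4 -18.0
   z 12 19 -13.2 -18.2
   z 18 19 -12.7 -16.4
   all [(-30, -19, 17), (-24, -20, 17), (-18, -21, 11), (-12, -19, 20), (-6, -18, 21), (0, -16, 21), (6, -16, 12), (12, -14, 20), (18, -14, 18)]
sc12 53 x [-19.9 -14.3  -7.6] z [ 4.3 13.8 20.4] y [-11.    3.9  18.4]
   z 6 8 -14.1 -16.0
   z 12 22 -14.7 -18.4
   z 18 19 -12.7 -17.4
   all [(-12, -21, 6), (-6, -21, 26), (0, -19, 28), (6, -16, 17), (12, -14, 21), (18, -13, 20)]
```

The scanner has pitched strap-down about 17° in the grip, because its rear corner caught the front wall. I can use that: enter strap-tip first, touch the floor, and let it pivot flat with the lowest grip force.

Run:
```python
from kin import *
T=pose(-8.3,15)*rz(np.pi)
for x,z in((-34,62),(-31,57),(-29,52),(-27,47),(-28,41),(-29.5,35),(-30.5,30)): print(x,z,end=' ');go(case(x,0,z),T)
```

```text
-34 62 at [468.3   7.7  85.8] shift [-0.0047  0.0003  0.0176] turn [-0.      0.0007  0.    ]
-31 57 at [468.3   7.7  85.8] shift [-0.0063  0.0003  0.0232] turn [-0.      0.0007  0.    ]
-29 52 at [468.3   7.7  85.8] shift [-0.0069  0.0003  0.0286] turn [-0.      0.0007  0.    ]
-27 47 at [468.3   7.7  85.8] shift [-0.0075  0.0003  0.0339] turn [-0.      0.0007  0.    ]
-28 41 at [468.3   7.7  85.8] shift [-0.005   0.0003  0.0395] turn [-0.      0.0007  0.    ]
-29.5 35 at [468.3   7.7  85.8] shift [-0.002   0.0003  0.0449] turn [-0.      0.0007  0.    ]
-30.5 30 at [468.3   7.7  85.8] shift [0.0002 0.0003 0.0494] turn [-0.      0.0007  0.    ]
```

```bash
python3 -m crank '[[0.2,[-0.005,0,0.01],[0,0,0]],[0.2,[-0.005,0,0.018],[0,0,0]],[0.2,[-0.006,0,0.023],[0,0,0]],[0.2,[-0.007,0,0.023],[0,0,0]],[0.2,[-0.007,0,0.029],[0,0,0]],[0.2,[-0.008,0,0.031],[0,0,0]],[0.2,[-0.008,0,0.031],[0,0,0]],[0.2,[-0.008,0,0.031],[0,0,0]]]' 20
python3 - <<'E'
from kin import *
st=state(); p=st["eef_pos"]-C; print("case xyz",p@cx,p@cy,p[2],st["contact_force"],st["ft_torque"]); T=pose(-8.3,15)*rz(np.pi)
for x,z in((-27,47),(-28,41),(-29.5,35),(-30.5,30)): print(x,z,end=' ');go(case(x,0,z),T)
E
```

```text
t: 17.57
eef_pos: [484.1, 5.4, 58.3]
ee_rot: [0.072, 0.989, -0.009, 0.131]
contact_force: [0.4, 0.6, -0.6]
finger_gap: 0.377
finger_force: 46.0
case xyz -27.13543802425613 -0.2857672486532268 50.34840734120696 [ 0.37154604  0.61686086 -0.58136657] [-0.00205962  0.14100597 -0.01561274]
-27 47 at [484.1   5.4  58.3] shift [0.0007 0.0003 0.0033] turn [-0.      0.0011  0.    ]
-28 41 at [484.1   5.4  58.3] shift [0.0033 0.0003 0.0088] turn [-0.      0.0011  0.    ]
-29.5 35 at [484.1   5.4  58.3] shift [0.0063 0.0003 0.0142] turn [-0.      0.0011  0.    ]
-30.5 30 at [484.1   5.4  58.3] shift [0.0085 0.0003 0.0188] turn [-0.      0.0011  0.    ]
```

```bash
python3 -m crank '[[0.2,[0.0007,0,0.0033],[0,0,0]],[0.2,[0.0007,0,0.0045],[0,0,0]],[0.2,[0.0025,0,0.0065],[0,0,0]],[0.2,[0.003,0,0.0085],[0,0,0]],[0.2,[0.003,0,0.0085],[0,0,0]],[0.2,[0.003,0,0.0085],[0,0,0]]]' 20
python3 - <<'E'
from kin import *
st=state(); p=st["eef_pos"]-C; print("case xyz",p@cx,p@cy,p[2],st["contact_force"],st["ft_torque"]); T=pose(-8.3,15)*rz(np.pi)
for x,z in((-28,41),(-29.5,35),(-30.5,30)): print(x,z,end=' ');go(case(x,0,z),T)
E
```

```text
t: 18.07
eef_pos: [487.2, 5.1, 51.1]
ee_rot: [0.072, 0.988, -0.01, 0.135]
contact_force: [3.5, 0.5, 7.4]
finger_gap: 0.381
finger_force: 46.7
case xyz -24.038260357681125 -0.2122101653079133 43.133884865327744 [3.52577978 0.48958924 7.36636584] [-0.03622461 -0.55370077  0.01764999]
-28 41 at [487.2   5.1  51.1] shift [0.0044 0.0002 0.001 ] turn [ 0.0002  0.009  -0.0001]
-29.5 35 at [487.2   5.1  51.1] shift [0.0074 0.0002 0.0064] turn [ 0.0002  0.009  -0.0001]
-30.5 30 at [487.2   5.1  51.1] shift [0.0097 0.0002 0.0109] turn [ 0.0002  0.009  -0.0001]
```

Run:
```python
from kin import *
st=state(); take("scene","sc13"); take("top","top13"); print(st["joints"].round(3))
for n in ("sc9","sc12","sc13","top12","top13"):
    P=cloud(load(n)).reshape(-1,3)-C; q=np.c_[P@cx,P@cy,P[:,2]]
    m=(abs(q[:,1])<48)&(abs(q[:,1])>25)&(q[:,2]>20)&(q[:,2]<33)&(q[:,0]>-70)&(q[:,0]<-30)
    print(n,m.sum(),[(x,int((m&(abs(q[:,0]-x)<1)).sum()),round(float(np.median(q[m&(abs(q[:,0]-x)<1),2])),0) if (m&(abs(q[:,0]-x)<1)).any() else 0) for x in range(-66,-38,2)])
s=load("sc13");P=cloud(s);r=P-st["eef_pos"]; r=np.stack([r@cx,r@cy,r[...,2]],-1)
w=(abs(r[...,1])<14)&(r[...,0]>-60)&(r[...,0]<-5)&(r[...,2]>-40)&(r[...,2]<35); b=r[w]
for z0 in range(-36,36,4):
    k=abs(b[:,2]-z0)<2
    if k.sum()>2: print(z0,k.sum(),np.percentile(b[k,0],[10,50,90]).round(0))
```

```text
[-0.128  0.431  2.158 -0.015  0.282 -1.54 ]
sc9 29 [(-66, 0, 0), (-64, 0, 0), (-62, 0, 0), (-60, 0, 0), (-58, 0, 0), (-56, 0, 0), (-54, 0, 0), (-52, 1, 28.0), (-50, 5, 25.0), (-48, 5, 26.0), (-46, 5, 26.0), (-44, 7, 27.0), (-42, 2, 25.0), (-40, 4, 22.0)]
sc12 55 [(-66, 0, 0), (-64, 0, 0), (-62, 0, 0), (-60, 0, 0), (-58, 0, 0), (-56, 0, 0), (-54, 0, 0), (-52, 1, 22.0), (-50, 6, 28.0), (-48, 11, 27.0), (-46, 19, 24.0), (-44, 11, 25.0), (-42, 4, 27.0), (-40, 1, 28.0)]
sc13 55 [(-66, 0, 0), (-64, 0, 0), (-62, 0, 0), (-60, 0, 0), (-58, 0, 0), (-56, 0, 0), (-54, 0, 0), (-52, 2, 27.0), (-50, 5, 26.0), (-48, 19, 26.0), (-46, 11, 25.0), (-44, 12, 28.0), (-42, 2, 25.0), (-40, 0, 0)]
top12 0 [(-66, 0, 0), (-64, 0, 0), (-62, 0, 0), (-60, 0, 0), (-58, 0, 0), (-56, 0, 0), (-54, 0, 0), (-52, 0, 0), (-50, 0, 0), (-48, 0, 0), (-46, 0, 0), (-44, 0, 0), (-42, 0, 0), (-40, 0, 0)]
top13 1 [(-66, 0, 0), (-64, 0, 0), (-62, 0, 0), (-60, 0, 0), (-58, 0, 0), (-56, 0, 0), (-54, 0, 0), (-52, 0, 0), (-50, 0, 0), (-48, 0, 0), (-46, 0, 0), (-44, 1, 29.0), (-42, 0, 0), (-40, 0, 0)]
-32 3 [-57. -57. -29.]
-28 33 [-54. -40. -31.]
-24 50 [-56. -46. -32.]
-20 19 [-45. -32. -22.]
-16 15 [-35. -32. -15.]
-12 12 [-34. -31. -16.]
-8 17 [-36. -25. -19.]
-4 27 [-35. -24. -18.]
0 25 [-36. -21. -15.]
4 20 [-24. -17. -14.]
8 6 [-16. -15. -14.]
12 10 [-18. -16. -12.]
16 14 [-18. -14.  -9.]
20 11 [-17. -13. -10.]
24 3 [-15. -12. -12.]
```

Run:
```python
from kin import *
def pr(n):
    P=cloud(load(n)).reshape(-1,3)-C; return np.c_[P@cx,P@cy,P[:,2]]
for n in ("top5","scene0","sc1","sc2"):
    q=pr(n); m=(abs(q[:,1])<40)&(q[:,2]>49)&(q[:,2]<58)&(abs(q[:,0])<75); print(n,"shut lid top x",np.percentile(q[m,0],[1,2,98,99]).round(1),m.sum())
for n in ("top7","top9","top13","sc9","sc12"):
    q=pr(n); m=(abs(q[:,1])<40)&(q[:,2]>30)&(q[:,2]<60)&(q[:,0]>30)&(q[:,0]<100); print(n,"rear x",np.percentile(q[m,0],[90,95,98,99]).round(1) if m.any() else None,m.sum())
    m=(abs(q[:,1])<40)&(q[:,2]>95)&(q[:,2]<150)&(q[:,0]>-30)&(q[:,0]<60); 
    if n in("top7","top9"): print("  lid top z>95: x",np.percentile(q[m,0],[1,5,50]).round(1), "zmax",np.percentile(q[m,2],99),"y",np.percentile(pr(n)[m,1],[1,99]).round(0))
# latch tab in top9 (arm away?)
for n in ("top5","top9"):
    q=pr(n); m=(abs(q[:,1])<30)&(q[:,2]>11)&(q[:,2]<22)&(q[:,0]>-115)&(q[:,0]<-50); print(n,"latch x",np.percentile(q[m,0],[2,5,50,95]).round(1) if m.any() else None,m.sum())
q=pr("top9"); m=(abs(q[:,1])<40)&(q[:,2]>24)&(q[:,2]<32)&(q[:,0]>-65)&(q[:,0]<-30); print("front rim top9",np.percentile(q[m,0],[2,10,50,90]).round(1) if m.any() else None,m.sum())
```

```text
top5 shut lid top x [-55.8 -54.7  54.4  55.7] 1220
scene0 shut lid top x [-59.3 -58.   56.1  57.9] 774
sc1 shut lid top x [-47.7 -46.6  63.8  65.5] 522
sc2 shut lid top x [-47.5 -45.9  64.2  65. ] 653
top7 rear x [87.8 88.6 89.1 89.7] 95
  lid top z>95: x [ 5.4  7.3 25.3] zmax 138.81910824367273 y [-39.  39.]
top9 rear x [88.  88.6 88.9 89. ] 98
  lid top z>95: x [ 5.7  7.2 25. ] zmax 138.18332871782087 y [-39.  39.]
top13 rear x [87.6 88.3 88.9 89.4] 93
sc9 rear x [80.1 81.4 82.8 83.7] 149
sc12 rear x [79.6 81.7 82.8 84.2] 138
top5 latch x [-97.4 -96.5 -80.  -59.2] 188
top9 latch x [-86.4 -85.2 -70.4 -55.4] 173
front rim top9 [-55.3 -45.4 -42.8 -41. ] 48
```

The case slid about 10 mm toward +x when I first bumped its front. It's still clamped. I'll correct its pose and redo the insertion.

```bash
sed -i 's/^C=np.array(\[511,1.8,8\]);\(.*\)$/C=np.array([511,1.8,8]);\1\nC=C+10.3*cx/' h.py; python3 -m crank '[[0.2,[0,0,-0.01],[0,0,0]],[0.2,[0,0,-0.02],[0,0,0]],[0.2,[-0.009,0,-0.022],[0,0,0]],[0.2,[-0.014,0,-0.022],[0,0,0]],[0.2,[-0.014,0,-0.022],[0,0,0]],[0.2,[-0.014,0,-0.022],[0,0,0]]]' 20
python3 - <<'E'
from kin import *
st=state(); p=st["eef_pos"]-C; print("case xyz",p@cx,p@cy,p[2],st["contact_force"]); T=pose(-8.3,15)*rz(np.pi)
for x,z in((-24,52),(-24,45),(-26,40),(-28.5,34),(-30,29)): print(x,z,end=' ');go(case(x,0,z),T); 
print(ik(case(-30,0,29),T)[0])
E
```

```text
t: 18.67
eef_pos: [492.2, 4.3, 74.3]
ee_rot: [0.072, 0.989, -0.01, 0.131]
contact_force: [-0.1, 0.2, -1.2]
finger_gap: 0.375
finger_force: 46.0
case xyz -29.21573927648399 -0.2830139589894216 66.33159305555212 [-0.12744315  0.22421066 -1.22854497]
-24 52 at [492.2   4.3  74.3] shift [-0.0013  0.0003  0.0152] turn [ 0.      0.0024 -0.    ]
-24 45 at [492.2   4.3  74.3] shift [0.0005 0.0003 0.022 ] turn [ 0.      0.0024 -0.    ]
-26 40 at [492.2   4.3  74.3] shift [0.0038 0.0003 0.0263] turn [ 0.      0.0024 -0.    ]
-28.5 34 at [492.2   4.3  74.3] shift [0.0078 0.0003 0.0314] turn [ 0.      0.0024 -0.    ]
-30 29 at [492.2   4.3  74.3] shift [0.0105 0.0003 0.0358] turn [ 0.      0.0024 -0.    ]
(np.float64(1.163751005191159e-13), np.float64(4.2079965212764725e-14), np.float64(0.062181219071575755), [-0.13, 0.47, 2.15, -0.02, 0.26, -1.54])
```

```bash
python3 -m crank '[[0.2,[-0.003,0,0.006],[0,0,0]],[0.2,[-0.002,0,0.011],[0,0,0]],[0.2,[-0.0013,0,0.0152],[0,0,0]],[0.2,[-0.0005,0,0.019],[0,0,0]],[0.2,[0.0005,0,0.022],[0,0,0]],[0.2,[0.0005,0,0.022],[0,0,0]],[0.2,[0.0005,0,0.022],[0,0,0]]]' 20
python3 - <<'E'
from kin import *
st=state(); p=st["eef_pos"]-C; print("case xyz",p@cx,p@cy,p[2],st["contact_force"],st["ft_torque"]); T=pose(-8.3,15)*rz(np.pi)
for x,z in((-26,40),(-28.5,34),(-30,29),(-30,27)): print(x,z,end=' ');go(case(x,0,z),T)
take("scene","sc14"); s=load("sc14");P=cloud(s);r=P-st["eef_pos"]; r=np.stack([r@cx,r@cy,r[...,2]],-1)
w=(abs(r[...,1])<14)&(r[...,0]>-40)&(r[...,0]<-5)&(r[...,2]>-20)&(r[...,2]<30); b=r[w]
print([(z0,np.percentile(b[abs(b[:,2]-z0)<2,0],[50]).round(0)) for z0 in range(-20,30,4) if (abs(b[:,2]-z0)<2).sum()>2])
E
```

```text
t: 19.25
eef_pos: [496.0, 3.7, 52.5]
ee_rot: [0.072, 0.989, -0.009, 0.13]
contact_force: [0.3, -0.5, -0.5]
finger_gap: 0.38
finger_force: 46.0
case xyz -25.461863335648836 -0.25574097075012986 44.51964792396762 [ 0.29464598 -0.45711184 -0.50764931] [0.01553146 0.14402327 0.00071478]
-26 40 at [496.    3.7  52.5] shift [0.0017 0.0003 0.0042] turn [0.     0.0003 0.0001]
-28.5 34 at [496.    3.7  52.5] shift [0.0057 0.0003 0.0094] turn [0.     0.0003 0.0001]
-30 29 at [496.    3.7  52.5] shift [0.0084 0.0003 0.0138] turn [0.     0.0003 0.0001]
-30 27 at [496.    3.7  52.5] shift [0.0089 0.0003 0.0157] turn [0.     0.0003 0.0001]
[(-20, array([-32.])), (-16, array([-38.])), (-12, array([-23.])), (-8, array([-22.])), (-4, array([-22.])), (0, array([-19.])), (4, array([-18.])), (8, array([-15.])), (12, array([-16.])), (16, array([-14.])), (20, array([-13.])), (24, array([-13.]))]
```

```bash
python3 -m crank '[[0.2,[0.0005,0,0.003],[0,0,0]],[0.2,[0.0015,0,0.005],[0,0,0]],[0.2,[0.003,0,0.007],[0,0,0]],[0.2,[0.005,0,0.0094],[0,0,0]],[0.2,[0.005,0,0.0094],[0,0,0]],[0.2,[0.005,0,0.0094],[0,0,0]]]' 20
python3 - <<'E'
from kin import *
st=state(); p=st["eef_pos"]-C; print("case xyz",p@cx,p@cy,p[2],st["contact_force"],st["ft_torque"]); T=pose(-8.3,15)*rz(np.pi)
for x,z in((-28.5,34),(-30,29),(-30,26)): print(x,z,end=' ');go(case(x,0,z),T)
E
```

```text
t: 19.8
eef_pos: [495.0, 3.7, 44.8]
ee_rot: [0.072, 0.988, -0.01, 0.133]
contact_force: [-9.4, -0.9, 32.1]
finger_gap: 0.379
finger_force: 50.5
case xyz -26.40185940782422 -0.38566395855310953 36.78764481320302 [-9.42488368 -0.85557346 32.10141931] [-0.35510006  0.10546034 -0.10293699]
-28.5 34 at [495.    3.7  44.8] shift [0.0028 0.0004 0.0021] turn [-0.0001  0.006   0.0002]
-30 29 at [495.    3.7  44.8] shift [0.0055 0.0004 0.0066] turn [-0.0001  0.006   0.0002]
-30 26 at [495.    3.7  44.8] shift [0.0063 0.0004 0.0095] turn [-0.0001  0.006   0.0002]
```

```bash
python3 -m crank '[[0.2,[0.001,0,-0.005],[0,0,0]],[0.2,[-0.001,0,-0.005],[0,0,0]],[0.2,[-0.001,0,-0.005],[0,0,0]],[0.2,[-0.001,0,-0.005],[0,0,0]]]' 20
python3 - <<'E'
from kin import *
st=state(); p=st["eef_pos"]-C; print("case xyz",p@cx,p@cy,p[2],st["contact_force"],st["ft_torque"]); T=pose(-8.3,15)*rz(np.pi)
for x,z in((-22,38),(-22,36)): print(x,z,end=' ');go(case(x,0,z),T)
s=take("scene","sc15");P=cloud(s);r=P-st["eef_pos"]; r=np.stack([r@cx,r@cy,r[...,2]],-1)
w=(abs(r[...,1])<14)&(r[...,0]>-40)&(r[...,0]<-5)&(r[...,2]>-20)&(r[...,2]<30); b=r[w]
print([(z0,np.percentile(b[abs(b[:,2]-z0)<2,0],[50]).round(0)) for z0 in range(-20,30,4) if (abs(b[:,2]-z0)<2).sum()>2])
E
```

```text
t: 20.13
eef_pos: [494.0, 4.0, 47.6]
ee_rot: [0.072, 0.989, -0.009, 0.131]
contact_force: [0.1, -0.2, -0.8]
finger_gap: 0.38
finger_force: 47.5
case xyz -27.44234916826757 -0.2495458870530674 39.588013507492526 [ 0.06972892 -0.19261551 -0.78927653] [0.04700435 0.16753013 0.00988741]
-22 38 at [494.    4.   47.6] shift [-0.0048  0.0002  0.003 ] turn [0.     0.0016 0.    ]
-22 36 at [494.    4.   47.6] shift [-0.0043  0.0002  0.0049] turn [0.     0.0016 0.    ]
[(-20, array([-34.])), (-16, array([-29.])), (-12, array([-26.])), (-8, array([-23.])), (-4, array([-21.])), (0, array([-22.])), (4, array([-17.])), (8, array([-16.])), (12, array([-16.])), (16, array([-15.])), (20, array([-14.])), (24, array([-14.]))]
```

```bash
python3 -m crank '[[0.2,[-0.005,0,0],[0,0,0]],[0.2,[-0.005,0,0.003],[0,0,0]],[0.2,[-0.005,0,0.003],[0,0,0]],[0.45,[-0.005,0,0.003],[0,0,0]],[0.5,[-0.005,0,0.003],[0,0,0]],[0.55,[-0.005,0,0.003],[0,0,0]],[0.55,[-0.005,0,0.003],[0,0,0]],[0.55,[-0.005,0,0.003],[0,0,0]]]' 20
python3 - <<'E'
from kin import *
st=state(); p=st["eef_pos"]-C; print("case xyz",p@cx,p@cy,p[2],st["contact_force"]); T=pose(-8.3,15)*rz(np.pi)
s=take("scene","sc16");P=cloud(s);q=P-C; q=np.stack([q@cx,q@cy,q[...,2]],-1);hsv=cv2.cvtColor(s["color"],cv2.COLOR_RGB2HSV)
m=(hsv[...,1]>120)&(hsv[...,0]<18)&(abs(q[...,0])<60)&(abs(q[...,1])<40)&(q[...,2]<100)&(q[...,2]>0);a=q[m]
print(m.sum(),[np.percentile(a[:,i],[3,50,97]).round(1) for i in range(3)])
print([(z0,np.median(a[abs(a[:,2]-z0)<2,0]).round(0),np.percentile(a[abs(a[:,2]-z0)<2,1],[5,95]).round(0)) for z0 in range(4,64,4) if (abs(a[:,2]-z0)<2).sum()>2])
for x,z in((-27,60),(-40,85)): print(x,z,end=' ');go(case(x,0,z),T)
E
```

```text
t: 20.85
eef_pos: [499.2, 3.3, 46.1]
ee_rot: [0.072, 0.989, -0.009, 0.131]
contact_force: [0.3, -0.0, -0.5]
finger_gap: 0.553
finger_force: 0.0
case xyz -22.21685274217366 -0.2642710299898141 38.11085289025491 [ 0.34230849 -0.02452753 -0.50890077]
142 [array([-56.1, -42.3, -22.7]), array([-18.9,  -4.9,  14.4]), array([24.4, 41.4, 49.3])]
[(24, np.float64(-39.0), array([-14., -12.])), (28, np.float64(-35.0), array([-15.,  27.])), (32, np.float64(-53.0), array([-16.,  11.])), (36, np.float64(-51.0), array([-16.,   9.])), (40, np.float64(-41.0), array([-16.,  15.])), (44, np.float64(-43.0), array([-15.,  12.])), (48, np.float64(-49.0), array([-14.,   7.]))]
-27 60 at [499.2   3.2  46.1] shift [-0.001   0.0003 -0.0224] turn [ 0.      0.0014 -0.    ]
-40 85 at [499.2   3.2  46.1] shift [ 0.005   0.0003 -0.0499] turn [ 0.      0.0014 -0.    ]
```

```bash
python3 -m crank '[[0.55,[0,0,-0.015],[0,0,0]],[0.55,[0,0,-0.035],[0,0,0]],[0.55,[0.005,0,-0.06],[0,0,0]],[0.55,[0.03,0,-0.09],[0,0,0]],[0.5,[0.055,0,-0.12],[0,0,0]],[0.3,[0.055,0,-0.15],[0,0,0]],[0,[0.055,0,-0.15],[0,0,0]],[0,[0.055,0,-0.15],[0,0,0]],[0,[0.055,0,-0.15],[0,0,0]]]' 20
python3 - <<'E'
from kin import *
st=state(); p=st["eef_pos"]-C; print("case xyz",p@cx,p@cy,p[2])
for n in("scene","top"):
    s=take(n,n+"17");P=cloud(s);q=P-C; q=np.stack([q@cx,q@cy,q[...,2]],-1);hsv=cv2.cvtColor(s["color"],cv2.COLOR_RGB2HSV)
    m=(hsv[...,1]>110)&(hsv[...,0]<18)&(abs(q[...,0])<60)&(abs(q[...,1])<40)&(q[...,2]<70)&(q[...,2]>0);a=q[m]
    if len(a)<5: print(n,"none"); continue
    print(n,m.sum(),[np.percentile(a[:,i],[3,50,97]).round(1) for i in range(3)])
    print("  z by x",[(x0,np.percentile(a[abs(a[:,0]-x0)<3,2],[10,50,90]).round(0).tolist()) for x0 in range(-60,10,6) if (abs(a[:,0]-x0)<3).sum()>2])
    # all points inside the case between walls
    k=(abs(q[...,1])<44)&(abs(q[...,0])<50)&(q[...,2]<60)&(q[...,2]>0);b=q[k]; print("  inside",[(x0,np.percentile(b[(abs(b[:,0]-x0)<4)&(abs(b[:,1])<13),2],[10,50,90]).round(0).tolist()) for x0 in range(-50,52,8) if ((abs(b[:,0]-x0)<4)&(abs(b[:,1])<13)).sum()>2])
E
```

```text
t: 21.65
eef_pos: [408.6, 16.4, 176.8]
ee_rot: [0.072, 0.989, -0.01, 0.132]
contact_force: [0.8, 0.4, 0.3]
finger_gap: -0.001
finger_force: 0.0
case xyz -113.70284898291025 -0.28254046456195603 168.80624944499024
scene 193 [array([-56.8, -37.3,   1.3]), array([-17.4,  -6.5,  16.4]), array([20.6, 40.5, 47.2])]
  z by x [(-60, [35.0, 40.0, 43.0]), (-54, [34.0, 40.0, 46.0]), (-48, [31.0, 42.0, 47.0]), (-42, [30.0, 42.0, 44.0]), (-36, [38.0, 44.0, 46.0]), (-30, [22.0, 40.0, 42.0]), (-24, [28.0, 38.0, 43.0]), (-18, [25.0, 39.0, 43.0]), (-12, [28.0, 41.0, 45.0]), (-6, [37.0, 39.0, 41.0]), (0, [21.0, 22.0, 23.0])]
  inside [(-50, [28.0, 42.0, 47.0]), (-42, [40.0, 43.0, 47.0]), (-34, [35.0, 45.0, 46.0]), (-26, [14.0, 42.0, 46.0]), (-18, [8.0, 42.0, 45.0]), (-10, [9.0, 41.0, 44.0]), (-2, [5.0, 14.0, 30.0]), (6, [4.0, 13.0, 24.0]), (14, [5.0, 11.0, 22.0]), (22, [3.0, 17.0, 19.0]), (30, [4.0, 7.0, 16.0]), (38, [3.0, 7.0, 11.0]), (46, [4.0, 11.0, 31.0])]
top 268 [array([-52.4, -29.9,  -4.8]), array([-19.4,   0.3,  18.9]), array([ 2.4, 40.3, 46.2])]
  z by x [(-54, [27.0, 38.0, 40.0]), (-48, [33.0, 42.0, 45.0]), (-42, [7.0, 41.0, 45.0]), (-36, [9.0, 41.0, 45.0]), (-30, [6.0, 41.0, 46.0]), (-24, [2.0, 40.0, 44.0]), (-18, [6.0, 39.0, 44.0]), (-12, [5.0, 39.0, 44.0]), (-6, [30.0, 40.0, 43.0]), (0, [1.0, 13.0, 18.0])]
  inside [(-50, [39.0, 42.0, 44.0]), (-42, [40.0, 42.0, 46.0]), (-34, [40.0, 42.0, 46.0]), (-26, [39.0, 43.0, 46.0]), (-18, [38.0, 42.0, 46.0]), (-10, [37.0, 42.0, 44.0]), (-2, [13.0, 19.0, 42.0]), (6, [7.0, 20.0, 23.0])]
```

Both views show the scanner flat (top at 41–43 mm along the whole head), centred in y and lengthwise. Next is the lid, after checking the shelf edge and reach.

Run:
```python
from kin import *
P=cloud(load("top0")).reshape(-1,3); m=(P[:,2]>235)&(P[:,2]<262)
for y in range(-90,91,30): k=m&(abs(P[:,1]-y)<8)&(P[:,0]<750); print(y,np.percentile(P[k,0],[1,3]).round(0),end=' ')
print()
for t in (0,5,8):
    T=pose(-8.3,t)*rz(np.pi)
    for x,z in ((38,200),(38,142),(-27,66)): b=ik(case(x,0,z),T)[0]; print(t,x,z,case(x,0,z).round(0),np.round(b[:3],2),b[3])
go(case(-70,0,215),pose(-8.3,0)*rz(np.pi));go(case(40,0,200),pose(-8.3,0)*rz(np.pi))
```

```text
-90 [619. 620.] -60 [ 38. 612.] -30 [603. 605.] 0 [595. 597.] 30 [586. 589.] 60 [239. 580.] 90 [506. 573.] 
0 38 200 [559.  -5. 208.] [0.   0.   0.73] [-0.13, 0.34, 1.65, -0.0, 1.15, -1.56]
0 38 142 [559.  -5. 150.] [0.   0.   0.67] [-0.13, 0.41, 1.71, 0.0, 1.02, -1.56]
0 -27 66 [494.   4.  74.] [0.   0.   0.47] [-0.13, 0.45, 1.91, 0.0, 0.78, -1.56]
5 38 200 [559.  -5. 208.] [0.   0.   0.66] [-0.13, 0.3, 1.72, -0.0, 1.04, -1.56]
5 38 142 [559.  -5. 150.] [0.  0.  0.6] [-0.13, 0.37, 1.78, -0.0, 0.9, -1.56]
5 -27 66 [494.   4.  74.] [0.  0.  0.4] [-0.13, 0.42, 1.98, -0.0, 0.65, -1.55]
8 38 200 [559.  -5. 208.] [0.   0.   0.62] [-0.13, 0.28, 1.76, -0.0, 0.97, -1.56]
8 38 142 [559.  -5. 150.] [0.   0.   0.56] [-0.13, 0.35, 1.82, -0.0, 0.83, -1.56]
8 -27 66 [494.   4.  74.] [0.   0.   0.36] [-0.13, 0.41, 2.02, -0.0, 0.57, -1.55]
at [408.1  16.5 175.8] shift [-0.0549  0.0003 -0.0342] turn [-0.000e+00  2.618e-01 -1.000e-04]
at [408.1  16.5 175.8] shift [-0.1573  0.0003  0.0088] turn [-0.000e+00  2.618e-01 -1.000e-04]
```

Run:
```python
from kin import *
T=pose(-8.3,15)*rz(np.pi)
for x,z in((-60,205),(32,195),(32,155)): print(x,z,end=' ');go(case(x,0,z),T); b=ik(case(x,0,z),T)[0];print(b[:3])
```

```text
-60 205 at [408.1  16.5 175.8] shift [-0.062   0.0003 -0.0219] turn [-0.      0.     -0.0001]
(np.float64(3.3157022060978444e-13), np.float64(2.2798861317676115e-14), np.float64(0.3527057912242828))
32 195 at [408.1  16.5 175.8] shift [-0.1483  0.0003  0.0115] turn [-0.      0.     -0.0001]
(np.float64(3.228085657724633e-13), np.float64(7.336289334188999e-14), np.float64(0.510653081492044))
32 155 at [408.1  16.5 175.8] shift [-0.1379  0.0003  0.0502] turn [-0.      0.     -0.0001]
(np.float64(1.5098698758147525e-12), np.float64(1.6725602717972276e-12), np.float64(0.46538277082775403))
```

```bash
python3 -m crank '[[0,[-0.03,0,-0.02],[0,0,0]],[0,[-0.062,0,-0.022],[0,0,0]],[0,[-0.1,0,-0.007],[0,0,0]],[0,[-0.135,0,0.006],[0,0,0]],[0,[-0.148,0,0.0115],[0,0,0]],[0,[-0.148,0,0.0115],[0,0,0]],[0,[-0.145,0,0.025],[0,0,0]],[0,[-0.138,0,0.05],[0,0,0]],[0,[-0.138,0,0.05],[0,0,0]],[0,[-0.138,0,0.05],[0,0,0]]]'
python3 - <<'E'
from kin import *
T=pose(-8.3,15)*rz(np.pi);st=state(); p=st["eef_pos"]-C; print("case xyz",p@cx,p@cy,p[2],st["contact_force"])
for x,z in((28,146),(11,138),(-6,126),(-20,110.5),(-31,93),(-38,73),(-38,69),(-45,100)): print(x,z,end=' ');go(case(x,0,z),T)
E
```

```text
t: 22.58
eef_pos: [549.8, -4.2, 161.9]
ee_rot: [0.072, 0.989, -0.009, 0.128]
contact_force: [-0.1, -0.2, 0.6]
finger_gap: 0.002
finger_force: 0.0
case xyz 28.92927221345727 -0.29802601018153313 153.9203883408287 [-0.12403116 -0.20793175  0.63067753]
28 146 at [549.8  -4.2 161.9] shift [0.0029 0.0003 0.0074] turn [-0.0001 -0.0054  0.0001]
11 138 at [549.8  -4.2 161.9] shift [0.0214 0.0003 0.0109] turn [-0.0001 -0.0054  0.0001]
-6 126 at [549.8  -4.2 161.9] shift [0.0409 0.0003 0.0182] turn [-0.0001 -0.0054  0.0001]
-20 110.5 at [549.8  -4.2 161.9] shift [0.0583 0.0003 0.0296] turn [-0.0001 -0.0054  0.0001]
-31 93 at [549.8  -4.2 161.9] shift [0.0734 0.0003 0.0437] turn [-0.0001 -0.0054  0.0001]
-38 73 at [549.8  -4.2 161.9] shift [0.0853 0.0003 0.0613] turn [-0.0001 -0.0054  0.0001]
-38 69 at [549.8  -4.2 161.9] shift [0.0863 0.0003 0.0652] turn [-0.0001 -0.0054  0.0001]
-45 100 at [549.8  -4.2 161.9] shift [0.0852 0.0003 0.0334] turn [-0.0001 -0.0054  0.0001]
```

```bash
python3 -m crank '[[0,[0.003,0,0.01],[0,0,0]],[0,[0.012,0,0.013],[0,0,0]],[0,[0.023,0,0.014],[0,0,0]],[0,[0.033,0,0.018],[0,0,0]],[0,[0.043,0,0.022],[0,0,0]],[0,[0.052,0,0.028],[0,0,0]],[0,[0.06,0,0.034],[0,0,0]],[0,[0.068,0,0.041],[0,0,0]],[0,[0.075,0,0.048],[0,0,0]],[0,[0.081,0,0.056],[0,0,0]],[0,[0.086,0,0.062],[0,0,0]],[0,[0.087,0,0.064],[0,0,0]]]'
python3 - <<'E'
from kin import *
T=pose(-8.3,15)*rz(np.pi);st=state(); p=st["eef_pos"]-C; print("case xyz",p@cx,p@cy,p[2],st["contact_force"])
for x,z in((-38,73),(-38,68)): print(x,z,end=' ');go(case(x,0,z),T)
q=cloud(take("scene","sc18")).reshape(-1,3)-C; q=np.c_[q@cx,q@cy,q[:,2]]; m=(abs(q[:,1])<45)&(q[:,0]>0)&(q[:,0]<56)&(q[:,2]<150);print("lid z over x 0..56",np.percentile(q[m,2],[10,50,90,98]).round(0))
E
```

```text
t: 23.58
eef_pos: [484.6, 5.4, 79.6]
ee_rot: [0.072, 0.989, -0.009, 0.131]
contact_force: [-2.5, -0.2, 10.2]
finger_gap: 0.0
finger_force: 5.1
case xyz -36.92026148480908 -0.2696960681339227 71.58693404964941 [-2.47599908 -0.16835256 10.22901626]
-38 73 at [484.6   5.4  79.6] shift [ 0.0007  0.0003 -0.0016] turn [0.     0.0007 0.0001]
-38 68 at [484.6   5.4  79.6] shift [0.002  0.0003 0.0032] turn [0.     0.0007 0.0001]
lid z over x 0..56 [50. 55. 57. 59.]
```

```bash
python3 -m crank '[[0,[0.001,0,0.003],[0,0,0]],[0,[0.001,0,0.004],[0,0,0]],[0,[0.001,0,0.004],[0,0,0]],[0,[0,0,-0.02],[0,0,0]],[0,[0,0,-0.05],[0,0,0]],[0,[0,0,-0.09],[0,0,0]],[0,[0,0,-0.12],[0,0,0]],[0,[0,0,-0.12],[0,0,0]],[0,[0,0,-0.12],[0,0,0]]]'
python3 - <<'E'
from kin import *
st=state()
for n in ("scene","top"):
    q=cloud(take(n,n+"19")).reshape(-1,3)-C; q=np.c_[q@cx,q@cy,q[:,2]]; m=(abs(q[:,1])<45)&(abs(q[:,0])<54)&(q[:,2]<150)&(q[:,2]>30)
    print(n,[(x,np.median(q[m&(abs(q[:,0]-x)<8),2]).round(1)) for x in range(-40,50,16) if (m&(abs(q[:,0]-x)<8)).sum()>3])
P=cloud(load("top19"));
q=P-np.array([507,-49,1]); q=np.stack([q@cx,q@cy,q[...,2]],-1); m=(abs(q[...,0]+42)<25)&(abs(q[...,1]+86)<25)&(q[...,2]>44)&(q[...,2]<60)
for n in("top0","top19"):
    z=cloud(load(n)); k=m&(z[...,2]>45)&(z[...,2]<62); print(n,k.sum(),z[k].mean(0) if k.any() else None)
rel=np.array([454.8,-130]); p=np.r_[rel,0]
for t in(0,):
    T=pose(-8.3,t)*rz(np.pi); print(ik(np.r_[rel,85],T)[0],ik(np.r_[rel,63],T)[0]); go(np.r_[rel,180],T); go(np.r_[rel,85],T)
E
```

```text
t: 24.38
eef_pos: [455.3, 9.8, 197.7]
ee_rot: [0.072, 0.988, -0.01, 0.133]
contact_force: [-0.5, -0.9, -0.3]
finger_gap: -0.001
finger_force: 0.0
scene [(-40, np.float64(55.0)), (-24, np.float64(55.3)), (-8, np.float64(54.7)), (8, np.float64(54.7)), (24, np.float64(55.0)), (40, np.float64(54.5))]
top [(-40, np.float64(53.4)), (-24, np.float64(53.8)), (-8, np.float64(53.8)), (8, np.float64(53.5)), (24, np.float64(52.9)), (40, np.float64(53.6))]
top0 99 [ 454.73343787 -130.02627581   53.46945696]
top19 100 [ 454.56896062 -130.01418578   53.72525099]
(np.float64(3.126880284432877e-09), np.float64(7.724458664334811e-10), np.float64(0.4273682891556063), [-0.42, 0.41, 1.95, -0.0, 0.78, -1.85]) (np.float64(3.6890829014437846e-09), np.float64(9.904112121570162e-10), np.float64(0.4109946166750116), [-0.42, 0.45, 1.97, -0.0, 0.73, -1.85])
at [454.2   9.8 195.2] shift [-0.0161 -0.1383  0.0201] turn [0.     0.2622 0.    ]
at [454.2   9.8 195.2] shift [ 0.0085 -0.1383  0.1118] turn [0.     0.2622 0.    ]
```

Lid is shut and flat at 54 mm in both views. Now the release cap at (454.7, −130).

```bash
python3 -m crank '[[0,[-0.005,-0.04,0],[0,0.1,0]],[0,[-0.01,-0.08,0],[0,0.2,0]],[0,[-0.016,-0.12,0.01],[0,0.262,0]],[0,[-0.016,-0.138,0.02],[0,0.262,0]],[0,[-0.008,-0.138,0.05],[0,0.262,0]],[0,[0,-0.138,0.08],[0,0.262,0]],[0,[0.0085,-0.138,0.112],[0,0.262,0]],[0,[0.0085,-0.138,0.112],[0,0.262,0]],[0,[0.0085,-0.138,0.112],[0,0.262,0]],[0,[0.0085,-0.138,0.112],[0,0.262,0]]]'
python3 - <<'E'
from kin import *
T=pose(-8.3,0)*rz(np.pi); go([454.7,-130,64],T)
E
```

```text
t: 25.32
eef_pos: [456.0, -129.7, 85.4]
ee_rot: [0.072, 0.997, 0.0, -0.0]
contact_force: [0.4, -1.0, 0.3]
finger_gap: 0.004
finger_force: 0.0
at [ 456.  -129.7   85.4] shift [ 0.0012 -0.0005  0.0214] turn [ 0.0004 -0.0001  0.0002]
```

```bash
python3 -m crank '[[0,[0.001,0,0.008],[0,0,0]],[0,[0.001,0,0.014],[0,0,0]],[0,[0.001,0,0.019],[0,0,0]],[0,[0.001,0,0.022],[0,0,0]],[0,[0.001,0,0.024],[0,0,0]],[0,[0.001,0,0.024],[0,0,0]],[0,[0.001,0,0.024],[0,0,0]],[0,[0.001,0,0.024],[0,0,0]],[0,[0.001,0,0.024],[0,0,0]],[0,[0.001,0,0.024],[0,0,0]],[0,[0.001,0,0.024],[0,0,0]],[0,[0.001,0,0.024],[0,0,0]]]'
python3 -m crank '[[0,[0,0,-0.03],[0,0,0]],[0,[0,0,-0.07],[0,0,0]],[0,[-0.0,0.04,-0.11],[0,0,0]],[0,[0.02,0.08,-0.14],[0,0,0]],[0,[0.03,0.08,-0.15],[0,0,0]],[0,[0.03,0.08,-0.15],[0,0,0]],[0,[0.03,0.08,-0.15],[0,0,0]]]'
python3 - <<'E'
from kin import *
s=take("top","top20"); print(prof(s,ys=range(-75,12,3)))
for n in("top","scene"):
    q=cloud(take(n,n+"21")).reshape(-1,3)-C; q=np.c_[q@cx,q@cy,q[:,2]]; m=(abs(q[:,1])<60)&(abs(q[:,0])<65)&(q[:,2]<62)&(q[:,2]>49); print(n,np.percentile(q[m,0],[1,99]).round(0),np.percentile(q[m,1],[1,99]).round(0),np.median(q[m,2]).round(1))
P=cloud(s);z=P[...,2]
# bystanders unchanged?
a=cloud(load("top0"))[...,2]; d=(abs(z-a)>12)&(a<200)&(z<200); n,l,st,c=cv2.connectedComponentsWithStats(d.astype(np.uint8))
print([(st[i].tolist(),P[l==i].mean(0).round(0).tolist()) for i in range(1,n) if st[i,4]>25])
E
```

```text
t: 26.32
eef_pos: [455.9, -130.1, 64.3]
ee_rot: [0.072, 0.997, -0.001, 0.002]
contact_force: [-6.6, 2.0, 34.8]
finger_gap: 0.003
finger_force: 17.5
t: 26.9
eef_pos: [437.2, -45.5, 213.1]
ee_rot: [0.071, 0.997, -0.0, 0.003]
contact_force: [-0.5, -0.8, 0.0]
finger_gap: -0.0
finger_force: 0.0
[]
top [-55.  57.] [-19.  51.] 53.7
scene [-59.  54.] [-50.  52.] 54.9
[([323, 197, 37, 49, 260], [537.0, 29.0, 52.0]), ([192, 238, 25, 34, 346], [432.0, 383.0, -1.0]), ([332, 253, 12, 10, 42], [424.0, 21.0, -1.0])]
```

```bash
python3 -m crank '[[0,[0.01,0.04,-0.03],[0,0,0]],[0,[0.02,0.08,-0.05],[0,0,0]],[0,[0.03,0.12,-0.05],[0,0,0]],[0,[0.03,0.16,-0.05],[0,0,0]],[0,[0.03,0.2,-0.05],[0,0,0]],[0,[0.03,0.24,-0.05],[0,0,0]],[0,[0.03,0.27,-0.05],[0,0,0]],[0,[0.03,0.27,-0.05],[0,0,0]],[0,[0.03,0.27,-0.05],[0,0,0]]]'
python3 - <<'E'
from kin import *
s=take("top","top22"); print(prof(s,ys=range(-75,12,3)))
q=cloud(s).reshape(-1,3)-C; q=np.c_[q@cx,q@cy,q[:,2]]; m=(abs(q[:,1])<60)&(abs(q[:,0])<65)&(q[:,2]<62)&(q[:,2]>49); print(np.percentile(q[m,0],[1,99]).round(0),np.percentile(q[m,1],[1,99]).round(0),np.median(q[m,2]).round(1))
z=cloud(s); k=(abs(z[...,0]-454.7)<12)&(abs(z[...,1]+130)<12)&(z[...,2]>40);print("cap z",np.median(z[k,2]))
h=(abs(z[...,0]-484)<12)&(abs(z[...,1]+230)<20)&(z[...,2]>60);print("handle z",np.median(z[h,2]) if h.any() else None)
E
```

```text
t: 27.8
eef_pos: [446.4, 226.2, 259.7]
ee_rot: [0.071, 0.997, -0.001, -0.0]
contact_force: [-0.0, -1.0, 0.1]
finger_gap: -0.004
finger_force: 0.0
[(-75, 35), (-72, 36), (-69, 38), (-66, 38), (-63, 30), (-60, 8), (-57, 8), (-54, 8), (-51, 6), (-48, 11), (-45, 29), (-42, 32), (-39, 31), (-36, 29), (-33, 9), (-30, 7), (-27, 9), (-24, 6), (-21, 6), (-18, 6), (-15, 6), (-12, 6), (-9, 7), (-6, 7), (-3, 7), (0, 60), (3, 60), (6, 61), (9, 61)]
[-54.  57.] [-48.  51.] 53.6
cap z 52.85601132522038
handle z 112.82580872591996
```

```bash
python3 -c "
from station import *
print(hand_in())"
```

```text
the job is handed in; nothing more can be done
None
```

The scanner lies flat, lengthwise in the shut case, the jaw is fully back and the case is still in the clamp; it is handed in at about 28 s, but an early bump slid the case about 10 mm sideways along the jaw, and I viewed 11 pictures instead of the allowed 10.

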